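# Pack four kitchen tins into the shallow crate on the hob cover

### The job

First fold the open hinged tin's lid shut, before that tin goes into the wooden crate. Then pack all four tins into the crate so that they all fit at once, each one upright and flat on the crate's floor with none on top of another or on the rim, the lid still shut, and let go. Do not tip a tin over on the way, and leave the other kitchen things where they stand.

Things in the scene. Friction and masses are not known exactly. Their poses are not given: they have to be found in the camera images.
- crate: shallow open wooden crate, light wood, fixed to the surface. Outside 177 (x) x 139 (y) x 28 mm high, walls and floor 6 mm thick: inside 165 x 127 mm and 22 mm deep, so every tin stands up above the walls. Origin: centre of its underside. The four tins fit only as two rows along its x, with 9 mm to spare in all each way
- crate_in (a point): centre of the crate's inner floor, 6 mm above the surface; axes as the crate's
- long_tin: blue closed tin, 88 (x) x 62 (y) mm, 45 mm high to its lid; a wooden bar grip stands on the middle of its lid: 50 mm long (along its x), 12 mm wide (along y), 27 mm high. Origin: centre of the underside; z up. Mass about 0.25 kg.
- square_tin: green closed tin, 68 (x) x 62 (y) mm, 52 mm high to its lid; a wooden bar grip stands on the middle of its lid: 40 mm long (along its x), 12 mm wide (along y), 27 mm high. Origin: centre of the underside; z up. Mass about 0.25 kg.
- tall_tin: red closed tin without a grip, 56 (x) x 56 (y) x 95 mm high, cream square on its flat top; it is held by its upper sides. Origin: centre of the underside; z up. Mass about 0.3 kg
- hinged_tin: cream tin of tea sachets with a hinged lid that starts open. Its box is 100 (x) x 56 (y) x 46 mm high with 3 mm walls; with the lid shut it is 55 mm high. The hinge runs along its x on the upper edge of its +y side. Hold it by the long sides of its box (across y), not by the lid. Origin: centre of the underside; z up. Mass about 0.35 kg
- hinged_tin_lid_part (a joint): angle of the hinged tin's lid, rad: 0 shut, 1.57 upright, 2.3 leaning back as far as it goes. The lid is a plate 98 x 54 x 8 mm, 25 g; its hinge has slight friction (about 0.01 N m), so it stays where it is left. Pushed over from behind and then pressed down gently it shuts; there is no latch
- lid_hinge (a point): middle of the hinge line, on the hinged tin's box 28 mm to +y of its centre and 46.5 mm above its underside; axes as the hinged tin's
- lid_edge (a point): middle of the free edge of the lid, 55 mm from the hinge line
- toast_rack: steel wire toast rack, 70 (x) x 166 (y) x 91 mm high, to be left alone; origin under its centre
- clip_jar: sealed glass jar with a swing-top clip lid, 105 mm wide, 138 mm high, to be left alone; origin under its centre
- spoon_rest: green ceramic leaf-shaped spoon rest, 190 (x) x 76 (y) x 14 mm high, to be left alone; origin on its underside near its middle
- saucer_low: lower of two stacked white saucers, 140 mm across, 14 mm high, to be left alone; origin under its centre
- saucer_top: upper of the two saucers, 140 mm across, its top 28 mm above the surface, to be left alone; origin under its centre
- pepper_mill: dark wooden pepper mill, 56 mm across, 160 mm high, to be left alone; origin under its centre
- salt_dish: small blue bowl, 64 mm across, 30 mm high, to be left alone; origin under its centre
- egg_cup: white egg cup, 48 mm across, 58 mm high, to be left alone; origin under its centre
Things that resemble listed ones, but are neither listed nor needed, are in the scene too. There is more than one size of the hinged_tin; the job needs the smaller. Of the things that look like the tall_tin, the largest one is meant.

How it is judged (in metres and radians):
On the way:
1. the hinged tin's lid is folded shut while that tin is still outside the crate (value of joint hinged_tin_lid_part below 0.12 rad and horizontal distance between hinged_tin and crate_in above 0.1 m), for 0.2 s.
At the end, for the whole second after the job is handed in: All four tins stand inside the crate on its floor (each underside within 4 mm of the floor's height, its centre inside the walls, tilted less than 0.06 rad), at rest, with the hinged tin's lid within 0.12 rad of shut (value of joint hinged_tin_lid_part below 0.12 rad and x of long_tin in the frame of crate_in between -0.056 and 0.056 m and y of long_tin in the frame of crate_in between -0.038 and 0.038 m and z of long_tin in the frame of crate_in between -0.004 and 0.004 m and angle between each of long_tin, square_tin, tall_tin, hinged_tin's own z axis and vertical below 0.06 rad and linear speed of each of long_tin, square_tin, tall_tin, hinged_tin below 0.02 m/s and x of square_tin in the frame of crate_in between -0.056 and 0.056 m and y of square_tin in the frame of crate_in between -0.038 and 0.038 m and z of square_tin in the frame of crate_in between -0.004 and 0.004 m and x of tall_tin in the frame of crate_in between -0.056 and 0.056 m and y of tall_tin in the frame of crate_in between -0.038 and 0.038 m and z of tall_tin in the frame of crate_in between -0.004 and 0.004 m and x of hinged_tin in the frame of crate_in between -0.056 and 0.056 m and y of hinged_tin in the frame of crate_in between -0.038 and 0.038 m and z of hinged_tin in the frame of crate_in between -0.004 and 0.004 m); the robot touches nothing.
It fails at once if any of the other kitchen things is shifted by more than 25 mm (distance of any of toast_rack, clip_jar, spoon_rest, saucer_low, saucer_top, pepper_mill, salt_dish, egg_cup from where it was at the start of the episode above 0.025 m).
It fails at once if a tin is tipped over (more than 35 degrees) (angle between any of long_tin, square_tin, tall_tin, hinged_tin's own z axis and vertical above 0.61 rad).
It also fails if it takes over 72 s, if anything falls off the work surface, if the arm or the gripper's body presses on something with over 40 N, if the wrist force passes 120 N, or if a joint passes its speed limit or range.

### The arm

A 6-joint arm with a two-finger parallel gripper is mounted at the origin on the work surface. World frame = base frame: x ahead of the robot, y to its left, z up, the work surface at z = 0. Lengths are in mm, angles in rad, forces in N, time in s.
With the tool pointing down it reaches from about 275 to 1000 mm from the base axis. Payload 8.4 kg.
Tool frame: the origin (TCP) lies midway between the tips of the shut fingers; the grasp point (between the pads) lies behind it (r.pinch_z is the z of the grasp point in the tool frame, in mm); z points along the fingers, y is the direction in which the jaws open and shut (so a half turn about z gives the same grasp; the last joint's range is limited). The gripper opens to 85 mm and grips with 20 to 120 N. Pads are 22 mm wide; open, the fingers measure 114 mm over their backs; the gripper's body (76 mm by 85 mm) begins 54 mm behind the grasp point. The pads swing forward as they close: fully open they stand 13 mm farther back than shut.
Start: joints at [-0.002, 0.353, 1.633, -0, 1.155, -0.002], TCP at [625.002, -0, 231.281] pointing down, gripper open.
Joint ranges: [-2.63, 2.63], [-0.92, 2.1], [0.06, 2.66], [-1.3, 4.44], [0, 2.69], [-3.02, 3.02]. Speed limits (rad/s): [2.22, 2.22, 2.79, 3.14, 3.14, 3.14].

### API

Orientations are given as [roll, pitch, yaw] about the fixed x, y, z axes, in that order (R = Rz(yaw) Ry(pitch) Rx(roll)).
In Python, from rig import r, optics, ticket gives the robot as it stands.
- The arm moves only by the shell command python3 -m jog 'ROWS' [FORCE]. ROWS is text: rows parted by semicolons, each of 7 numbers parted by spaces: the closure in counts, from 0 (fully open) to 255 (shut), then the shift along the tool's x, y, z in mm, then the turn, a rotation vector about the tool's x, y, z in degrees. A call has 1 to 5 rows; each row shifts and turns the pose as measured when the row begins, along the tool's axes as they then stand; what a row does not reach is not made up. A row lasts 1/12 s, in which the tool goes at most 41.7 mm and 7.16 degrees, less where a joint would pass 70% of its speed; a pose out of reach is approached as far as the arm can. A call with a gripper value outside its range is refused whole. The fingers move at their own pace and stop on an object; FORCE is the grip in N (left out, the last holds). Time passes only in rows, so rows that do not move let the fingers close. It gives the time, the measured TCP pose, the force and the opening at its end, in the units of the state.
- r.sense(): the state, without advancing time (a new reading comes with each control period).
- optics.grab_frame(name): name is "scene" or "side" or "wrist"; returns the picture (400x640x3 uint8, red, green, blue); there is no depth.
- optics.camera_info(name): a dict with "fx", "fy", "cx", "cy" (pixels), "dist" ([k1, k2, p1, p2, k3] as OpenCV has them; the pictures are not rectified), "world_from_camera" (4x4, takes a point from camera to world coordinates). Camera axes: x right, y down, z forward; pixel columns grow to the right and rows downward; lengths in mm; the calibration is good to about 2 mm. A picture is of the moment at which its call begins: read the wrist's pose just before it. camera_info takes no time and is no camera call; for the wrist camera it gives the pose at the moment of the call.
- ticket.sign_off(): hands the job in, once; it reports no verdict.
The state is a dict: "clock": time; "qpos": joint angles; "qvel": joint speeds; "joint_efforts": joint torques, N m; "eef_pos": TCP position; "tcp_rot": TCP orientation; "contact_force": force on the tool from outside, world axes, zero at the start; "wrist_torque": the same for the moment, N m; "opening": opening from 0.0 (shut) to 1.0 (fully open).
Only numpy, scipy, OpenCV 4.12 (cv2) and the standard library are available. Lean on these libraries where they do the work, as an engineer would, in place of code of your own. Each camera call takes 0.05 s, during which the arm holds its last target.

## Working session

There is one attempt and no reset: what is moved stays moved. The work goes in short steps, Python scripts to look and compute and a shell command to move; the robot and the scene stay as the last step left them, time stands still between calls to the robot, and variables do not carry over. Pictures are saved under pics/ and viewed, and the job is handed in when it is done.

```bash
ls; mkdir -p pics
python3 - <<'E'
from rig import r, optics
import cv2
print(r.sense()); print(r.pinch_z)
for n in ["scene","side","wrist"]:
    print(n,optics.camera_info(n))
    cv2.imwrite(f"pics/{n}0.png",optics.grab_frame(n)[:,:,::-1])
E
```

```text
pics
{'clock': 0.0, 'qpos': array([-2.40753970e-03,  3.53695223e-01,  1.63413877e+00,  1.05977944e-05,
        1.15519149e+00, -2.42130841e-03]), 'qvel': array([ 0.00279015, -0.00145125, -0.00017918,  0.00133581, -0.00222515,
       -0.00021737]), 'joint_efforts': array([-2.03471049e-03, -6.05236173e+01, -3.42063046e+01, -2.62302356e-04,
        9.48130677e-03,  3.61521288e-06]), 'eef_pos': array([ 6.24520987e+02, -2.34926530e-04,  2.30530297e+02]), 'tcp_rot': array([-3.14015986e+00, -1.31587609e-05,  1.57080580e+00]), 'contact_force': array([-0.02718648,  0.30930945,  0.63799197]), 'wrist_torque': array([ 0.00382646, -0.03934196,  0.01121486]), 'opening': 1.0014477333321947}
-18.700000000000003
scene {'fx': 393.41569797373717, 'fy': 393.41569797373717, 'cx': 319.75304497294485, 'cy': 199.77191346826262, 'dist': array([-0.09897753,  0.        ,  0.        ,  0.        ,  0.        ]), 'world_from_camera': array([[-5.40294036e-03,  6.99097830e-01, -7.15005617e-01,
         1.45550301e+03],
       [ 9.99873645e-01, -6.91279991e-03, -1.43145464e-02,
         2.04111580e+01],
       [-1.
[... 562 characters left out ...]
.04893673e-01, -7.09249096e-01,
         7.75384385e+02],
       [ 0.00000000e+00,  0.00000000e+00,  0.00000000e+00,
         1.00000000e+00]])}
wrist {'fx': 349.28801645317355, 'fy': 349.28801645317355, 'cx': 323.91428894006975, 'cy': 196.23345527420236, 'dist': array([-0.03200987,  0.        ,  0.        ,  0.        ,  0.        ]), 'world_from_camera': array([[ 9.99996667e-01, -1.30627316e-03, -2.22722290e-03,
         6.23141794e+02],
       [-1.93320985e-03, -9.50581433e-01, -3.10469326e-01,
         7.87127871e+01],
       [-1.71159899e-03,  3.10472596e-01, -9.50580789e-01,
         3.73256894e+02],
       [ 0.00000000e+00,  0.00000000e+00,  0.00000000e+00,
         1.00000000e+00]])}
```

View pics/scene0.png

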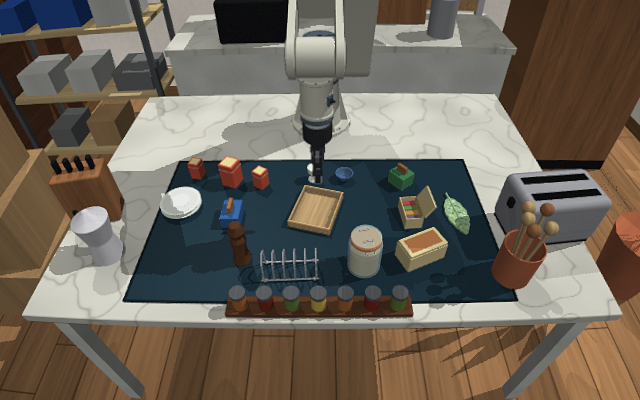

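View pics/side0.png

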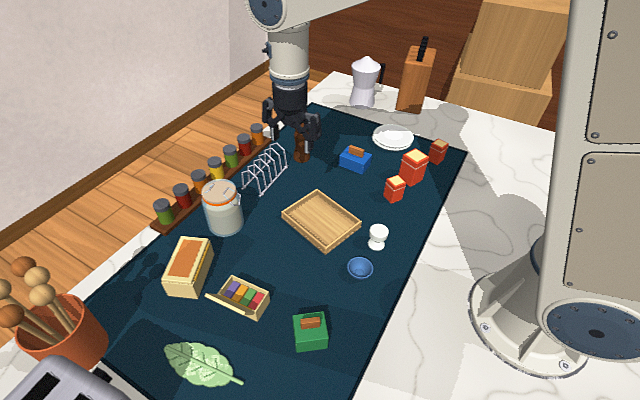

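View pics/wrist0.png

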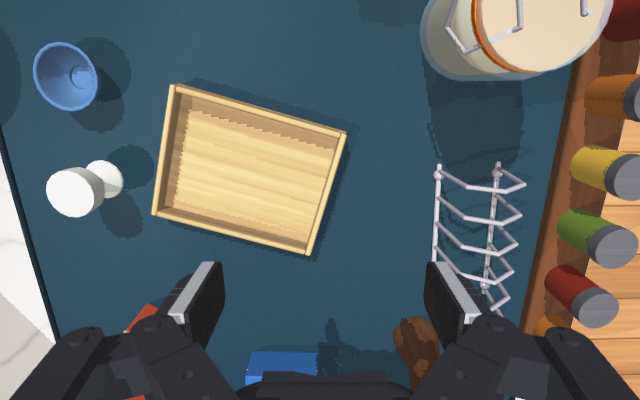

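The scene picture shows the crate at (316,209) and two cream hinged tins: a small open one at (413,208) and a larger closed one at (421,249). There are three red tins, at (197,168), (230,172) and (260,177), with the middle one largest. The long blue tin is at (231,212) and the green one at (401,177). I'll enlarge the crops.

```bash
cat > h.py <<'E'
import numpy as np, cv2
from rig import r, optics
def K(ci): return np.array([[ci['fx'],0,ci['cx']],[0,ci['fy'],ci['cy']],[0,0,1.]])
def bp(ci,uv,z):
    "pixels -> world at height z"
    p=cv2.undistortPoints(np.array(uv,float).reshape(-1,1,2),K(ci),np.array(ci['dist']))[:,0]
    T=ci['world_from_camera']; d=np.c_[p,np.ones(len(p))]@T[:3,:3].T; o=T[:3,3]
    return o+d*((z-o[2])/d[:,2])[:,None]
def pj(ci,X):
    Ti=np.linalg.inv(ci['world_from_camera'])
    rv=cv2.Rodrigues(Ti[:3,:3])[0]
    return cv2.projectPoints(np.array(X,float).reshape(-1,1,3),rv,Ti[:3,3],K(ci),np.array(ci['dist']))[0][:,0]
def crop(img,x0,y0,x1,y1,s,name):
    c=cv2.resize(img[y0:y1,x0:x1],None,fx=s,fy=s,interpolation=cv2.INTER_CUBIC)
    for x in range((x0//20+1)*20,x1,20):
        cv2.putText(c,str(x),((x-x0)*s,8),0,.3,(255,255,255),1); cv2.line(c,((x-x0)*s,10),((x-x0)*s,16),(255,255,255),1)
    for y in range((y0//20+1)*20,y1,20):
        cv2.putText(c,str(y),(0,(y-y0)*s),0,.3,(255,255,255),1); cv2.line(c,(18,(y-y0)*s),(24,(y-y0)*s),(255,255,255),1)
    cv2.imwrite(name,c)
E
python3 - <<'E'
from h import *
a=cv2.imread('pics/scene0.png'); b=cv2.imread('pics/side0.png')
crop(a,380,155,480,275,5,'pics/c1.png')
crop(b,150,230,340,370,4,'pics/c2.png')
crop(a,180,150,280,230,7,'pics/c3.png')
crop(b,330,120,460,210,6,'pics/c4.png')
E
```

```text
(no output)
```

View pics/c1.png

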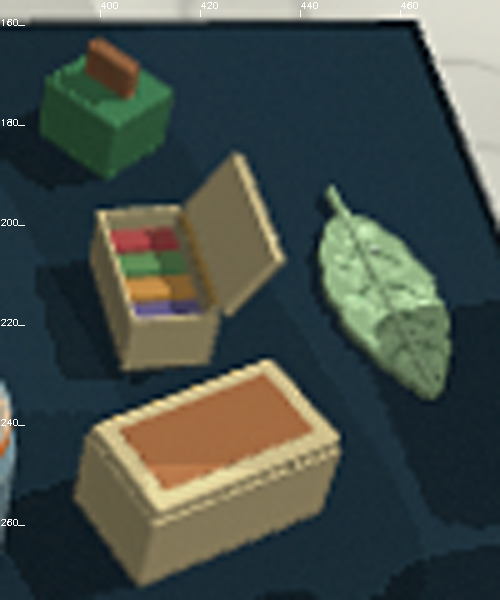

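View pics/c2.png

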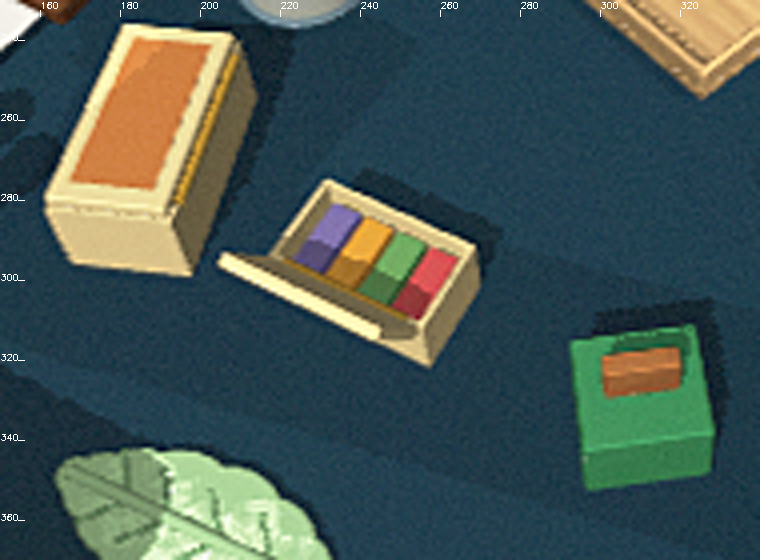

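View pics/c3.png

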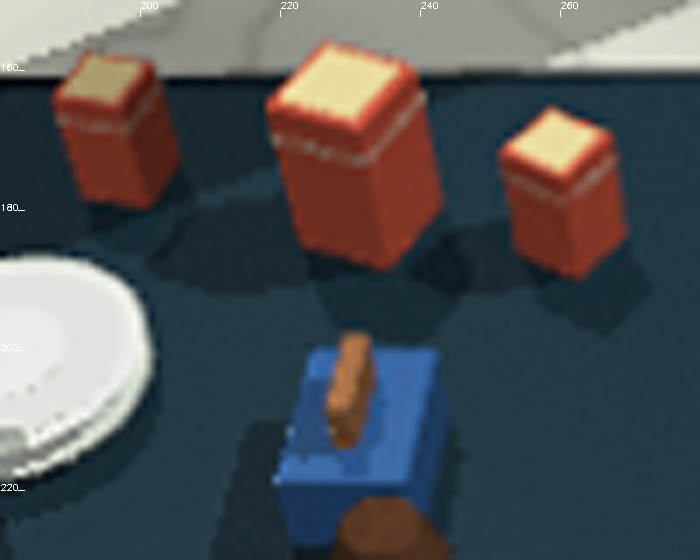

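View pics/c4.png

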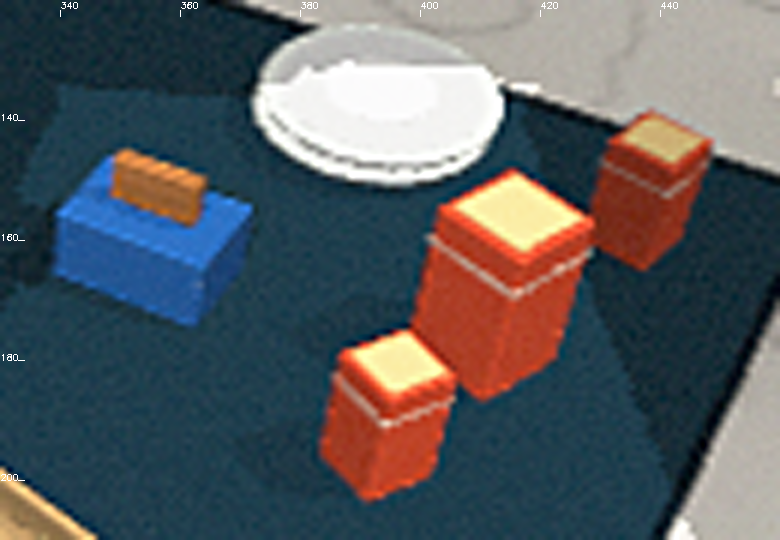

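Reading the crops: the three red tins are at scene (197,168), (230,172) and (260,177), and the middle one is clearly the largest in both views. Of the two cream tins, the open one at (413,208) is the smaller; the one at (421,249) is bigger and closed. Next I'll fit poses.

```bash
cat > fit.py <<'E'
from h import *
from scipy.optimize import least_squares
SC=optics.camera_info('scene'); SI=optics.camera_info('side'); WR=optics.camera_info('wrist')
def fit(name,obs,x0):
    # obs: (ci, uv, local xyz)
    def f(p):
        c,s=np.cos(p[2]),np.sin(p[2]); out=[]
        for ci,uv,l in obs:
            X=[p[0]+c*l[0]-s*l[1],p[1]+s*l[0]+c*l[1],l[2]]
            out+=list(pj(ci,[X])[0]-uv)
        return np.array(out)
    best=None
    for y in np.arange(-3,3.2,.4):
        s=least_squares(f,[x0[0],x0[1],y],loss='soft_l1',x_scale=[10,10,.1])
        if best is None or s.cost<best.cost: best=s
    p=best.x
    print(name,p[:2].round(1),np.degrees(p[2]).round(1),'rms px',np.sqrt((f(p)**2).mean()).round(2)); 
    return p
E
cat > f1.py <<'E'
from fit import *
a,b=28,28
tall=[(SC,(218.3,165),(a,-b,95)),(SC,(226.4,156.1),(-a,-b,95)),(SC,(239.7,159.7),(-a,b,95)),(SC,(232.1,168.3),(a,b,95)),(SC,(235,188.3),(a,b,0)),(SC,(223.1,184.7),(a,-b,0)),(SC,(243,178.6),(-a,b,0)),
]
# side: viewed from (227,592): image right = -x,-y ; near corner (bottom) = -x,+y
tall2=[(SI,(403.3,154.7),(a,b,95)),(SI,(415.5,148.3),(a,-b,95)),(SI,(428.7,156.2),(-a,-b,95)),(SI,(416.2,163.8),(-a,b,95)),(SI,(411.2,186.3),(-a,b,0))]
x0=bp(SC,[(229,162)],95)[0]; print(x0)
fit('tall scene',tall,x0)
x1=bp(SI,[(416,156)],95)[0]; print(x1); fit('tall side',tall2,x1)
def quad(cam,pts,hx,hy,z,order):
    return [(cam,p,(sx*hx,sy*hy,z)) for p,(sx,sy) in zip(pts,order)]
# blue: its long axis ~ along scene vertical = world x
o=[(-1,-1),(-1,1),(1,1),(1,-1)]
bl1=quad(SC,[(224.6,200),(242.6,200.3),(238.3,219.3),(219.3,218.3)],44,31,45,o)
bl2=quad(SI,[(339.2,155.5),(348.3,145.8),(372,154.5),(364.2,163.7)],44,31,45,[(1,1),(1,-1),(-1,-1),(-1,1)])
x0=bp(SC,[(231,209)],45)[0]
fit('blue scene',bl1,x0);fit('blue side',bl2,x0);fit('blue',bl1+bl2,x0)
# green: side TL,TR,BR,BL; TL-TR is along grip (x)
g2=quad(SI,[(292.8,315.5),(323.3,311.5),(328.3,338),(295.8,341.8)],34,31,52,[(1,-1),(-1,-1),(-1,1),(1,1)])
x0=bp(SI,[(310,326)],52)[0]; print(x0)
fit('green side',g2,x0)
g1=quad(SC,[(388.4,175.6),(402,181),(414.4,174.4)],34,31,52,[(1,-1),(1,1),(-1,1)])
fit('green scene',g1,x0);fit('green',g1+g2,x0)
# hinged: +y toward lid (right in scene, = world +y)
h1=quad(SC,[(399.4,197.4),(417,196.2),(406.4,218.6),(423.6,218)],50,28,46,[(-1,-1),(-1,1),(1,-1),(1,1)])
h1+=quad(SC,[(404.8,229),(421.6,227.6)],50,28,0,[(1,-1),(1,1)])
h2=[(SI,(231.3,275),(50,-28,46)),(SI,(270,291.8),(-50,-28,46)),(SI,(257.5,321.5),(-50,28,0))]
x0=bp(SC,[(411,207)],46)[0]; print(x0)
fit('hinged scene',h1,x0);fit('hinged side',h2,x0);fit('hinged',h1+h2,x0)
c=quad(WR,[(172,85),(346,132),(309,255),(152,214)],88.5,69.5,28,[(-1,1),(1,1),(1,-1),(-1,-1)])
x0=bp(WR,[(245,170)],28)[0]; print(x0)
fit('crate wrist',c,x0)
E
python3 f1.py
python3 - <<'E'
from h import *
a=cv2.imread('pics/scene0.png'); b=cv2.imread('pics/side0.png')
crop(a,280,175,350,240,8,'pics/c5.png')
crop(b,270,180,370,260,7,'pics/c6.png')
E
```

```text
[ 395.64336763 -312.95879006   95.        ]
tall scene [ 394.1 -313.8] -21.3 rms px 0.6
[ 390.1721598 -313.9616843   95.       ]
tall side [ 390.9 -317.2] -21.7 rms px 0.73
blue scene [ 576.  -283.3] -1.2 rms px 0.41
blue side [ 569.8 -285.8] -0.5 rms px 0.44
blue [ 571.3 -284.8] -0.8 rms px 0.72
[399.96466439 288.57108493  52.        ]
green side [399.6 288.9] 38.7 rms px 0.78
green scene [418.7 285. ] -46.4 rms px 1.0
green [400.  287.9] 36.4 rms px 7.36
[572.19909089 295.0989764   46.        ]
hinged scene [573.1 297. ] 3.9 rms px 0.34
hinged side [569.2 295.6] 5.2 rms px 0.57
hinged [571.  296.2] 364.8 rms px 0.66
[542.20557756  -5.89017798  28.        ]
crate wrist [541.7 -11.5] -15.6 rms px 1.72
```

View pics/c5.png

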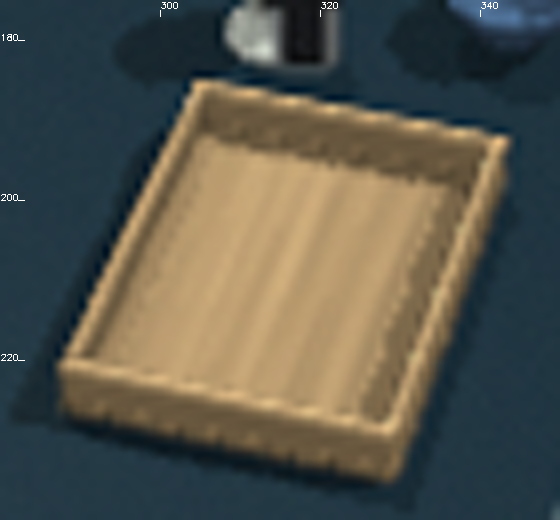

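View pics/c6.png

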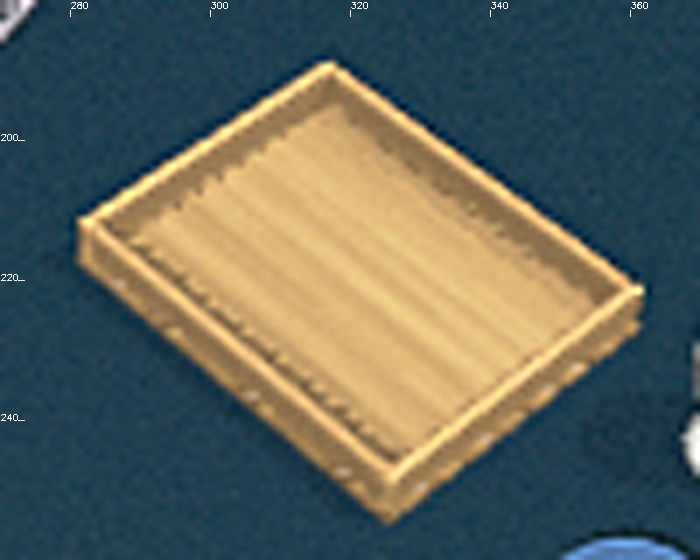

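```bash
cat >> f1.py <<'E'
print('---')
g1=quad(SC,[(388.4,175.6),(402,181),(414.4,174.4)],34,31,52,[(-1,-1),(1,-1),(1,1)])
x0=(400,288)
fit('green scene',g1,x0);fit('green',g1+g2,x0)
o1=[(-1,-1),(-1,1),(1,1),(1,-1)]
c1=quad(SC,[(305,185.6),(343.4,192.9),(329.1,229.5),(287.9,221)],88.5,69.5,28,o1)
c2=quad(SI,[(281.4,211.7),(317.6,189),(361.9,221.4),(325.7,248.1)],88.5,69.5,28,[(1,1),(1,-1),(-1,-1),(-1,1)])
x0=(541,-11)
fit('cs',c1,x0);fit('csi',c2,x0);fit('crate3',c1+c2+c,x0)
E
python3 f1.py | sed -n '/---/,$p'
```

```text
---
green scene [414.8 284.6] 41.7 rms px 1.35
green [400.6 288.2] 38.3 rms px 1.84
cs [548.2  -9. ] -16.5 rms px 0.49
csi [541.  -10.1] -16.5 rms px 0.48
crate3 [542.3 -11.1] -15.9 rms px 1.26
```

```bash
cat > d.py <<'E'
# usage: d.py x y z yaw_deg  -> delta in tool axes
from h import *; import sys
from scipy.spatial.transform import Rotation as R
s=r.sense(); p=s['eef_pos']; T=R.from_euler('xyz',s['tcp_rot'])
print('t',round(s['clock'],2),'tcp',p.round(1),'rpy',np.degrees(s['tcp_rot']).round(1),'F',s['contact_force'].round(1),'op',round(s['opening'],3))
if len(sys.argv)>4:
    t=np.array([float(v) for v in sys.argv[1:4]]); G=R.from_euler('xyz',[180,0,float(sys.argv[4])],degrees=True)
    d=T.inv().apply(t-p); rv=np.degrees((T.inv()*G).as_rotvec())
    print('shift',d.round(1),'turn',rv.round(1),'rows',max(np.linalg.norm(d)/41.7,np.linalg.norm(rv)/7.16).round(1))
E
python3 d.py 585 400 220 5
python3 - <<'E'
from fit import *
for n,ci,uv,z in [('jar',SC,(366,232),138),('jar',SI,(222,185),138),('mill',SC,(235,228),160),('mill',SI,(300,155),30),('rack corners',SC,(262,265),85),('rack',SC,(318,265),85),('egg',SI,(377,230),58),('bowl',SI,(360,266),30),('sm red',SC,(260,168),65),('sm red2',SC,(197,160),60),('saucer',SC,(182,200),28),('spoon',SI,(205,368),10),('big tin',SC,(421,243),70)]:
    print(n,bp(ci,[uv],z)[0].round(0))
# lid edge angle scan: edge ends scene (427,186),(437,207)
import itertools
p=(571,296,np.radians(5))
for th in np.arange(1.6,2.4,.1):
    c,s=np.cos(p[2]),np.sin(p[2])
    L=[(sx*49,28-55*np.cos(th),46.5+55*np.sin(th)) for sx in(-1,1)]
    X=[(p[0]+c*l[0]-s*l[1],p[1]+s*l[0]+c*l[1],l[2]) for l in L]
    print(th.round(1),pj(SC,X).round(0).tolist(),pj(SI,X).round(0).tolist())
E
```

```text
t 0.15 tcp [624.6   0.  230.7] rpy [-179.9    0.    90. ] F [-0.1  0.7 -0.8] op 1.0
shift [400.  -39.6  10.8] turn [-0.  0. 85.] rows 11.9
jar [756. 130. 138.]
jar [764. 116. 138.]
mill [ 759. -223.  160.]
mill [ 732. -208.   30.]
rack corners [ 826. -151.   85.]
rack [826.  -1.  85.]
egg [383. -19.  58.]
bowl [379.  85.  30.]
sm red [ 394. -208.   65.]
sm red2 [ 338. -448.   60.]
saucer [ 514. -467.   28.]
spoon [546. 456.  10.]
big tin [741. 294.  70.]
1.6 [[419.0, 183.0], [427.0, 205.0]] [[252.0, 299.0], [212.0, 281.0]]
1.7 [[421.0, 183.0], [429.0, 205.0]] [[250.0, 301.0], [211.0, 283.0]]
1.8 [[422.0, 183.0], [431.0, 205.0]] [[249.0, 304.0], [209.0, 285.0]]
1.9 [[424.0, 183.0], [432.0, 205.0]] [[247.0, 306.0], [208.0, 288.0]]
2.0 [[425.0, 184.0], [434.0, 205.0]] [[246.0, 309.0], [206.0, 290.0]]
2.1 [[426.0, 184.0], [435.0, 206.0]] [[245.0, 312.0], [205.0, 293.0]]
2.2 [[428.0, 185.0], [436.0, 206.0]] [[244.0, 314.0], [204.0, 295.0]]
2.3 [[429.0, 186.0], [438.0, 207.0]] [[243.0, 317.0], [203.0, 298.0]]
```

```bash
cat >> d.py <<'E'
    n=int(np.ceil(max(np.linalg.norm(d)/41,np.linalg.norm(rv)/7.1))); 
    w=(T.inv()*G).as_rotvec()/n; q=R.identity(); 
    if np.linalg.norm(rv)>3:
      for i in range(min(n,15)):
        dd=q.inv().apply(d)/n; print(dd.round(0),np.degrees(w).round(1)); q=q*R.from_rotvec(w)
E
python3 d.py 562 396 220 5
```

```text
t 0.15 tcp [624.6   0.  230.7] rpy [-179.9    0.    90. ] F [-0.1  0.7 -0.8] op 1.0
shift [396.  -62.6  10.8] turn [-0.  0. 85.] rows 11.9
[33. -5.  1.] [-0.   0.   7.1]
[32. -9.  1.] [-0.   0.   7.1]
[ 31. -13.   1.] [-0.   0.   7.1]
[ 29. -17.   1.] [-0.   0.   7.1]
[ 27. -20.   1.] [-0.   0.   7.1]
[ 24. -23.   1.] [-0.   0.   7.1]
[ 21. -26.   1.] [-0.   0.   7.1]
[ 17. -29.   1.] [-0.   0.   7.1]
[ 14. -30.   1.] [-0.   0.   7.1]
[ 10. -32.   1.] [-0.   0.   7.1]
[  6. -33.   1.] [-0.   0.   7.1]
[  2. -33.   1.] [-0.   0.   7.1]
```

```bash
python3 -m jog '255 33 -5 1 0 0 7.1;255 32 -9 1 0 0 7.1;255 31 -13 1 0 0 7.1;255 29 -17 1 0 0 7.1;255 27 -20 1 0 0 7.1'; python3 d.py 562 396 220 5
```

```text
clock: 0.57
eef_pos: [599.5, 164.2, 224.1]
tcp_rot: [-3.142, 0.003, 0.943]
contact_force: [1.2, 0.6, -0.0]
opening: 0.297
t 0.57 tcp [599.5 164.2 224.1] rpy [-180.     0.2   54. ] F [ 1.2  0.6 -0. ] op 0.297
shift [ 165.6 -166.5    3.6] turn [ 0.1  0.2 49. ] rows 6.8
[ 24. -24.   1.] [0. 0. 7.]
[ 21. -26.   1.] [0. 0. 7.]
[ 17. -29.   1.] [0. 0. 7.]
[ 14. -31.   1.] [0. 0. 7.]
[ 10. -32.   1.] [0. 0. 7.]
[  6. -33.   1.] [0. 0. 7.]
[  2. -34.   1.] [0. 0. 7.]
```

```bash
python3 -m jog '255 24 -24 1 0 0 7;255 21 -26 1 0 0 7;255 17 -29 1 0 0 7;255 14 -31 1 0 0 7;255 10 -32 1 0 0 7'; python3 -m jog '255 6 -33 5 0 0 7;255 2 -34 10 0 0 7;255 0 -1 35 0 0 0'; python3 d.py 562 396 75 5
python3 - <<'E'
from h import *
cv2.imwrite('pics/w1.png',optics.grab_frame('wrist')[:,:,::-1]);cv2.imwrite('pics/s1.png',optics.grab_frame('side')[:,:,::-1])
E
```

```text
clock: 0.98
eef_pos: [571.2, 338.4, 217.3]
tcp_rot: [3.139, 0.005, 0.319]
contact_force: [0.4, 0.4, 0.2]
opening: 0.003
clock: 1.23
eef_pos: [562.7, 417.8, 172.4]
tcp_rot: [-3.137, -0.006, 0.062]
contact_force: [0.5, 0.4, 1.1]
opening: 0.002
t 1.23 tcp [562.7 417.8 172.4] rpy [-179.7   -0.3    3.6] F [0.5 0.4 1.1] op 0.002
shift [-2.6 22.2 97.3] turn [-0.3 -0.3 -1.4] rows 2.4
```

View pics/w1.png

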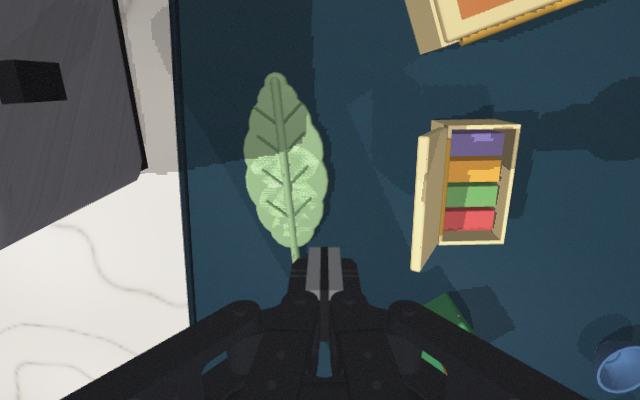

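View pics/s1.png

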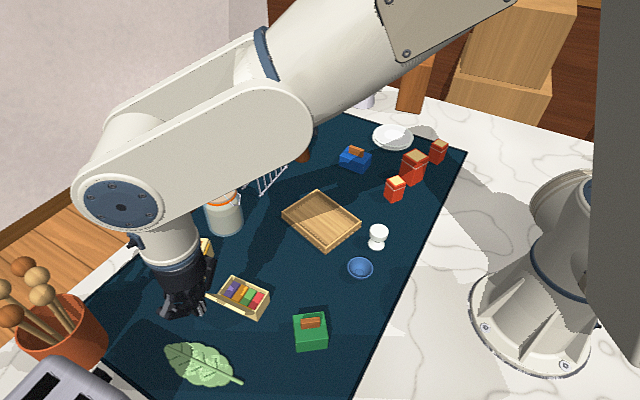

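Run:
```python
from fit import *
o=[(WR,(519,125),(50,-28,46)),(WR,(504,243.5),(-50,-28,46)),(WR,(441,242),(-50,28,46))]
fit('hinged wrist',o,(571,296))
e=[(428,136),(415,270)]
print(bp(WR,e,93))
crop(cv2.imread('pics/w1.png'),390,100,540,290,3,'pics/w1c.png')
```

```text
hinged wrist [564.9 289.3] 7.0 rms px 2.97
[[608.72647296 348.99830582  93.        ]
 [516.41507043 342.79177707  93.        ]]
```

View pics/w1c.png

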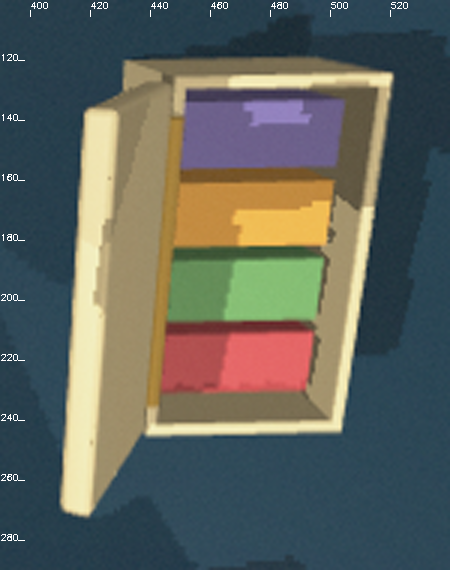

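```bash
python3 -m jog '255 0 8 34 0 0 0;255 0 8 34 0 0 0;255 0 5 32 0 0 -1;255 0 25 0 0 0 0;255 0 20 0 0 0 0' 20; python3 d.py 567 275 72 6
```

```text
clock: 1.75
eef_pos: [564.4, 343.5, 62.9]
tcp_rot: [3.137, 0.007, 0.098]
contact_force: [0.3, 4.8, 37.0]
opening: -0.001
t 1.75 tcp [564.4 343.5  62.9] rpy [179.7   0.4   5.6] F [ 0.3  4.8 37. ] op -0.001
shift [-4.2 68.4 -8.7] turn [ 0.3  0.4 -0.4] rows 1.7
```

```bash
python3 - <<'E'
from h import *
a=optics.grab_frame('wrist')[:,:,::-1];b=optics.grab_frame('side')[:,:,::-1]
cv2.imwrite('pics/w2.png',a);crop(np.ascontiguousarray(b),130,220,330,370,4,'pics/s2.png')
E
python3 d.py
```

```text
t 1.85 tcp [564.6 341.7  63.6] rpy [179.7   0.4   5.5] F [-0.2  0.4 -0.1] op -0.001
```

View pics/w2.png

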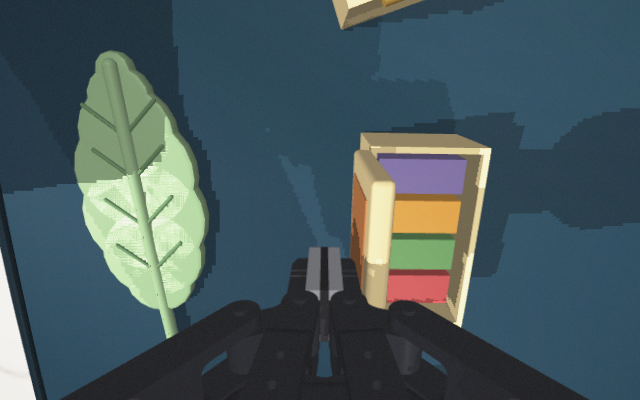

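View pics/s2.png

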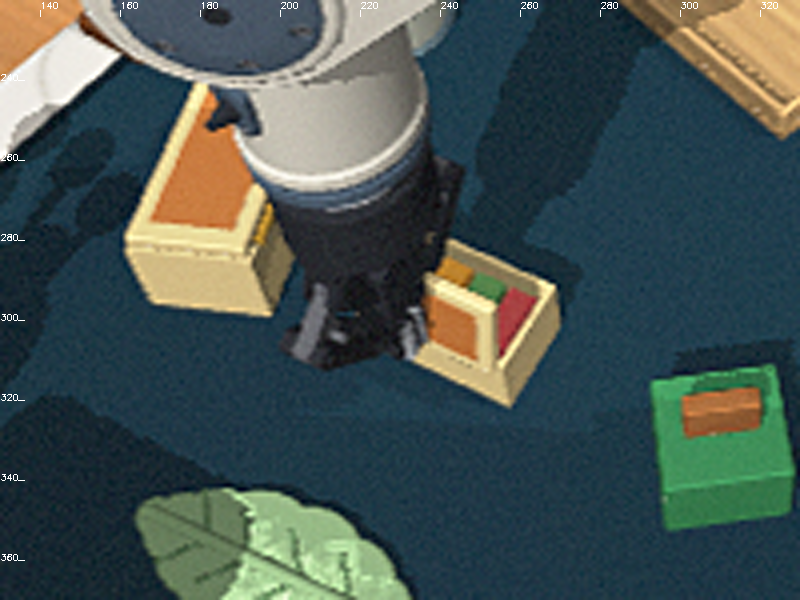

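The force was only inertial and has dropped back to 0. The lid is now about upright at wrist (375,220), so I continue the sweep.

```bash
python3 -m jog '255 0 10 -8 0 0 0;255 0 18 0 0 0 0;255 0 18 0 0 0 0;255 0 15 0 0 0 0;255 0 8 0 0 0 0'; python3 d.py 567 275 72 6;  python3 - <<'E'
from h import *
b=optics.grab_frame('side')[:,:,::-1]
crop(np.ascontiguousarray(b),130,220,330,370,4,'pics/s3.png')
E
```

```text
clock: 2.27
eef_pos: [574.5, 270.4, 78.9]
tcp_rot: [3.138, 0.003, 0.098]
contact_force: [0.3, -0.5, -0.7]
opening: 0.004
t 2.27 tcp [574.5 270.4  78.9] rpy [1.798e+02 1.000e-01 5.600e+00] F [ 0.3 -0.5 -0.7] op 0.004
shift [-7.  -5.3  6.9] turn [ 0.2  0.1 -0.4] rows 0.3
```

View pics/s3.png

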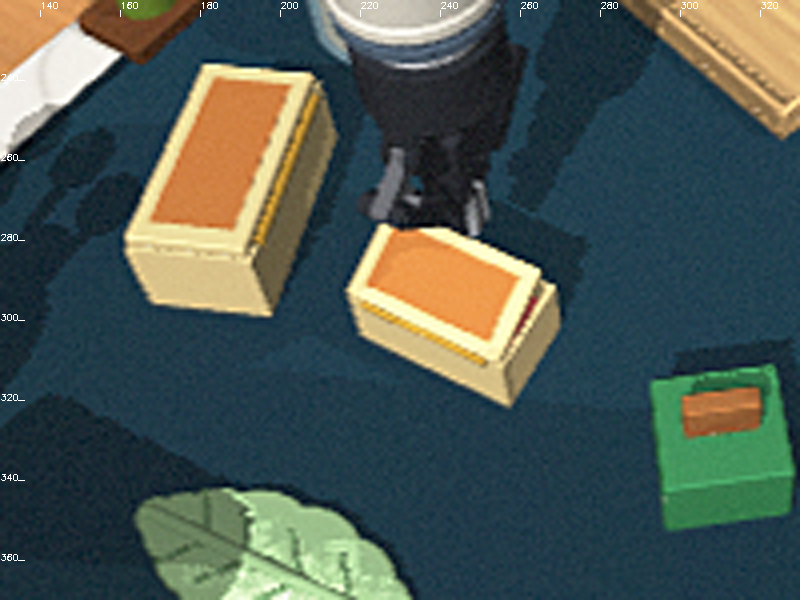

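```bash
python3 -m jog '255 -4 -8 0 0 0 0;255 0 0 9 0 0 0;255 0 0 7 0 0 0;255 0 0 3 0 0 0;255 0 0 2 0 0 0'; python3 d.py
```

```text
clock: 2.73
eef_pos: [570.3, 279.7, 57.7]
tcp_rot: [3.14, -0.0, 0.097]
contact_force: [-1.1, 0.1, 0.5]
opening: -0.001
t 2.73 tcp [570.3 279.7  57.7] rpy [179.9  -0.    5.6] F [-1.1  0.1  0.5] op -0.001
```

```bash
python3 -m jog '255 0 0 2 0 0 0;255 0 0 1.5 0 0 0;255 0 0 1 0 0 0;255 0 0 1 0 0 0'; python3 d.py
```

```text
clock: 3.07
eef_pos: [570.0, 280.2, 54.2]
tcp_rot: [3.138, 0.001, 0.1]
contact_force: [-4.8, -3.4, 14.3]
opening: 0.002
t 3.07 tcp [570.  280.2  54.2] rpy [1.798e+02 1.000e-01 5.700e+00] F [-4.8 -3.4 14.3] op 0.002
```

```bash
python3 -m jog '255 -10 0 -30 0 0 0;255 -15 -5 -35 0 0 0;60 -15 -5 -35 0 0 0;60 -10 0 -20 0 0 0;60 0 0 0 0 0 0'
python3 - <<'E'
from h import *
print(repr(optics.camera_info('wrist')['world_from_camera']))
cv2.imwrite('pics/w4.png',optics.grab_frame('wrist')[:,:,::-1])
E
python3 d.py
```

```text
clock: 3.48
eef_pos: [516.5, 285.9, 176.1]
tcp_rot: [3.136, 0.007, 0.1]
contact_force: [1.4, 0.4, 1.2]
opening: 0.416
array([[ 9.79314538e-02, -9.44117536e-01, -3.14724495e-01,
         5.94802350e+02],
       [-9.95170187e-01, -9.07543470e-02, -3.74158760e-02,
         2.94042709e+02],
       [ 6.76236869e-03,  3.16868626e-01, -9.48445330e-01,
         3.18137180e+02],
       [ 0.00000000e+00,  0.00000000e+00,  0.00000000e+00,
         1.00000000e+00]])
t 3.53 tcp [516.9 285.9 174.8] rpy [179.7   0.4   5.7] F [-0.2 -0.6  0.1] op 0.507
```

View pics/w4.png

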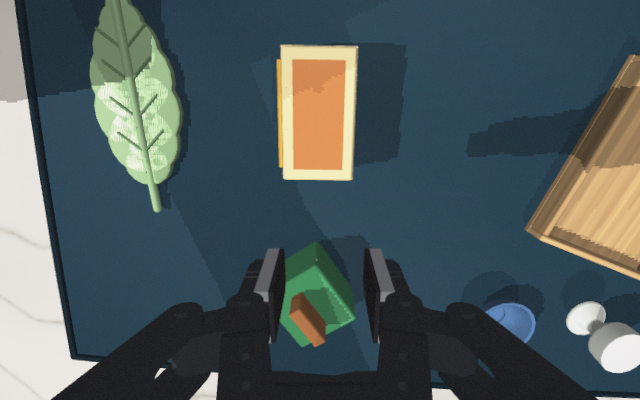

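The lid is shut and lies flat in the wrist view, with its top corners at (282,45), (358,46), (352,180) and (283,180). I'll fit its pose.

```bash
python3 - <<'E'
from fit import *
def quad(cam,pts,hx,hy,z,order,off=(0,0)):
    return [(cam,p,(sx*hx+off[0],sy*hy+off[1],z)) for p,(sx,sy) in zip(pts,order)]
o=quad(WR,[(281,45),(358,46),(352.5,180.5),(282.5,180.5)],49,27,54.5,[(1,1),(1,-1),(-1,-1),(-1,1)],(0,0.5))
fit('hinged',o,(565,290))
E
crop() { :; }
python3 - <<'E'
from h import *
crop(cv2.imread('pics/w4.png'),260,30,380,190,4,'pics/w4c.png')
E
```

```text
hinged [569.3 293.2] 4.7 rms px 0.43
```

View pics/w4c.png

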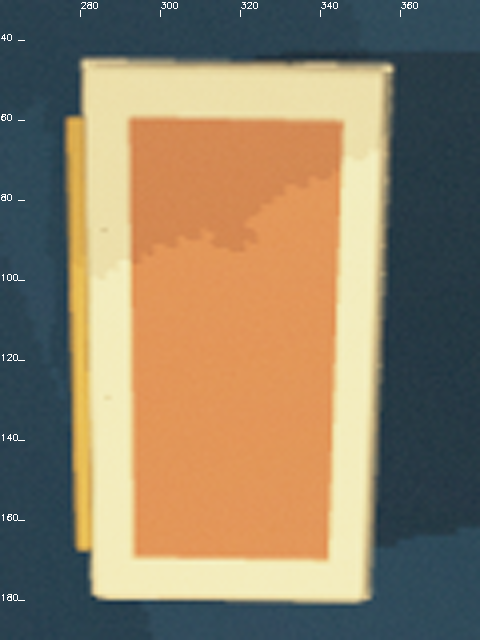

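```bash
python3 - <<'E'
from h import *
crop(cv2.imread('pics/wrist0.png'),140,75,360,265,3,'pics/w0c.png')
E
python3 d.py 569.3 293.2 120 4.7
```

```text
t 3.53 tcp [516.9 285.9 174.8] rpy [179.7   0.4   5.7] F [-0.2 -0.6  0.1] op 0.507
shift [53.2 -2.4 54.4] turn [0.3 0.4 1. ] rows 1.8
```

View pics/w0c.png

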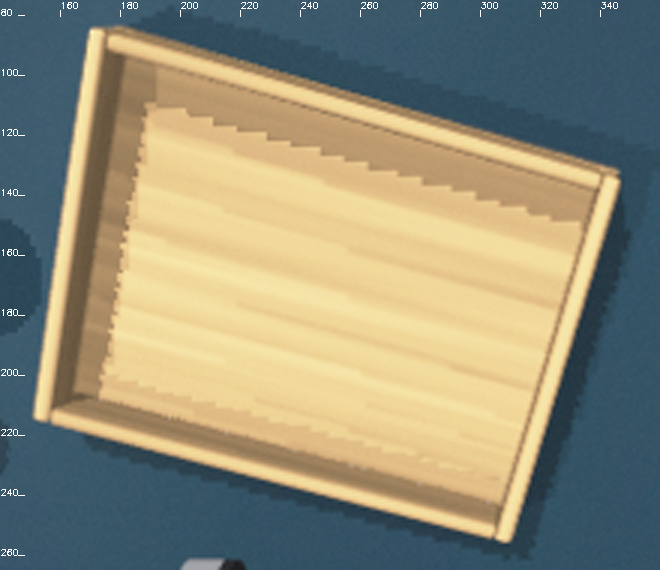

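Run:
```python
from fit import *
def quad(cam,pts,hx,hy,z,order,off=(0,0)):
    return [(cam,p,(sx*hx+off[0],sy*hy+off[1],z)) for p,(sx,sy) in zip(pts,order)]
W0=dict(WR); W0['world_from_camera']=np.array([[ 9.99996667e-01, -1.30627316e-03, -2.22722290e-03,6.23141794e+02],[-1.93320985e-03, -9.50581433e-01, -3.10469326e-01,7.87127871e+01],[-1.71159899e-03,  3.10472596e-01, -9.50580789e-01,3.73256894e+02],[0,0,0,1]])
od=[(-1,1),(1,1),(1,-1),(-1,-1)]
c=quad(W0,[(170.5,84.8),(346.5,134.5),(310,255.7),(151.2,215)],88.5,69.5,28,od)
i=quad(W0,[(175.7,91.7),(340,137.7),(305,251.7),(158.3,210.7)],82.5,63.5,28,od)
x0=(541,-11)
fit('outer',c,x0);fit('inner',i,x0);fit('both',c+i,x0)
```

```text
outer [541.5 -12.8] -15.9 rms px 0.77
inner [541.8 -12.6] -16.3 rms px 1.02
both [541.7 -12.6] -16.1 rms px 0.94
```

```bash
python3 -m jog '0 26 -1 25 0 0 0.5;0 27 -1 29 0 0 0.5;0 0 0 15 0 0 0;0 0 0 0 0 0 0'; python3 d.py 569.3 293.2 60 4.7
```

```text
clock: 3.87
eef_pos: [572.0, 293.8, 101.8]
tcp_rot: [3.137, 0.004, 0.084]
contact_force: [-0.1, 0.1, -1.0]
opening: 1.001
t 3.87 tcp [572.  293.8 101.8] rpy [179.7   0.2   4.8] F [-0.1  0.1 -1. ] op 1.001
shift [-2.6  0.1 41.8] turn [0.3 0.2 0.1] rows 1.0
```

```bash
python3 -m jog '0 -2.5 0 30 0 0 0;0 0 0 28 0 0 0;0 0 0 14 0 0 0;0 0 0 4 0 0 0;0 0 0 0 0 0 0'; python3 d.py 569.3 293.2 22 4.7
```

```text
clock: 4.28
eef_pos: [568.4, 292.0, 19.1]
tcp_rot: [3.135, 0.009, 0.083]
contact_force: [-0.1, -0.5, 0.6]
opening: 0.999
t 4.28 tcp [568.4 292.   19.1] rpy [179.6   0.5   4.8] F [-0.1 -0.5  0.6] op 0.999
shift [ 1.  -1.1 -2.9] turn [0.4 0.5 0.1] rows 0.1
```

```bash
python3 -m jog '0 1 -1 -3 0.4 0.5 0;120 0 0 0 0 0 0;255 0 0 0 0 0 0;255 0 0 0 0 0 0;255 0 0 0 0 0 0' 50; python3 d.py 569.3 293.2 22 4.7
python3 - <<'E'
from h import *
b=optics.grab_frame('side')[:,:,::-1]
crop(np.ascontiguousarray(b),160,210,320,340,5,'pics/s5.png')
cv2.imwrite('pics/w5.png',optics.grab_frame('wrist')[:,:,::-1])
E
```

```text
clock: 4.7
eef_pos: [571.2, 294.4, 26.7]
tcp_rot: [-3.139, -0.005, 0.084]
contact_force: [1.1, -0.6, -3.5]
opening: 0.639
t 4.7 tcp [571.2 294.4  26.7] rpy [-179.8   -0.3    4.8] F [ 1.1 -0.6 -3.5] op 0.639
shift [-2.   1.1  4.7] turn [-0.2 -0.3  0.1] rows 0.1
```

View pics/s5.png

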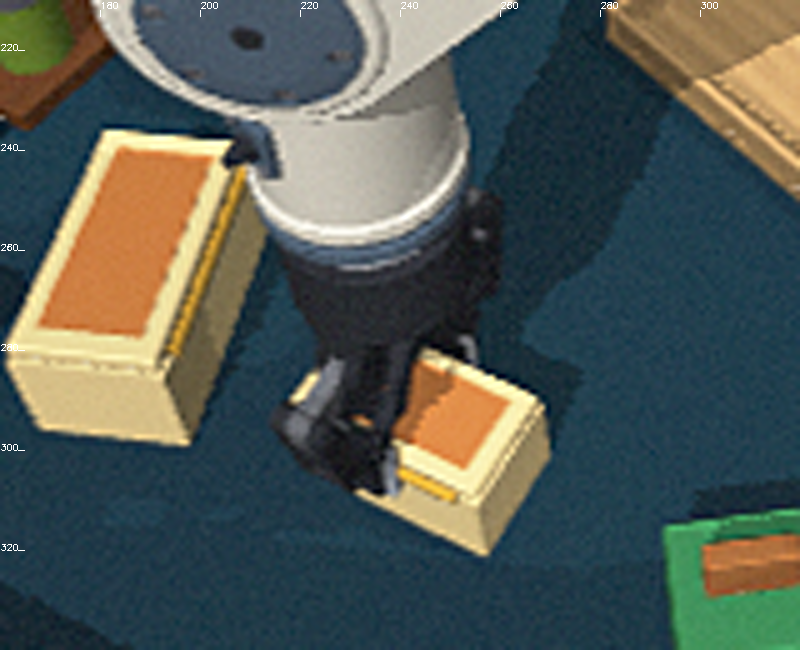

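View pics/w5.png

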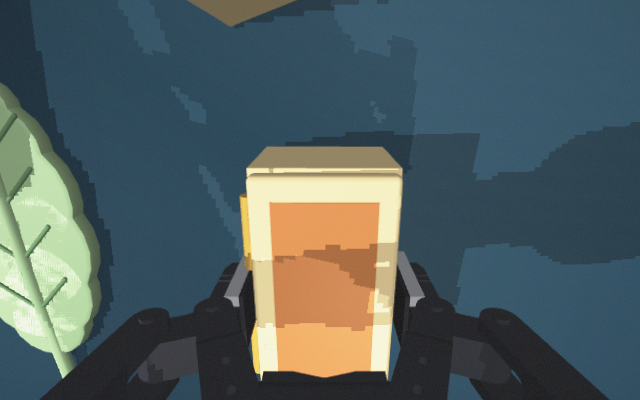

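```bash
python3 - <<'E'
from fit import *
s=r.sense(); p=s['eef_pos']; 
P=bp(WR,[(247.5,178.5),(402.5,178.5)],54.5); print(P, p)
m=P.mean(0)-p; a=s['tcp_rot'][2]; print('along tool x (expect 49 + offset):',m[0]*np.cos(a)+m[1]*np.sin(a),'lateral',-m[0]*np.sin(a)+m[1]*np.cos(a))
E
python3 d.py 522.4 26.8 140 -16.1
```

```text
[[615.36292551 323.42322067  54.5       ]
 [619.68780024 270.85604972  54.5       ]] [571.05827907 294.29785385  26.34955716]
along tool x (expect 49 + offset): 46.54209824043283 lateral -1.048183791450422
t 4.8 tcp [571.1 294.3  26.3] rpy [-179.9   -0.3    4.8] F [-0.7 -0.1 -4.7] op 0.641
shift [ -70.3  262.2 -114.7] turn [-0.2 -0.2 20.9] rows 7.1
[ -9.  33. -14.] [-0.  -0.   2.6]
[ -7.  33. -14.] [-0.  -0.   2.6]
[ -6.  33. -14.] [-0.  -0.   2.6]
[ -4.  34. -14.] [-0.  -0.   2.6]
[ -3.  34. -14.] [-0.  -0.   2.6]
[ -1.  34. -14.] [-0.  -0.   2.6]
[  0.  34. -14.] [-0.  -0.   2.6]
[  2.  34. -14.] [-0.  -0.   2.6]
```

```bash
python3 -m jog '255 0 0 -15 0 0 0;255 0 0 -30 0 0 0;255 0 0 -35 0 0 0' 60; python3 d.py 524.5 26.2 130 -16.1;  python3 - <<'E'
from h import *
cv2.imwrite('pics/w6.png',optics.grab_frame('wrist')[:,:,::-1])
E
```

```text
clock: 5.05
eef_pos: [565.1, 291.1, 100.2]
tcp_rot: [3.138, 0.009, 0.084]
contact_force: [0.4, 1.1, -3.0]
opening: 0.641
t 5.05 tcp [565.1 291.1 100.2] rpy [179.8   0.5   4.8] F [ 0.4  1.1 -3. ] op 0.641
shift [-62.8 260.7 -28.3] turn [ 0.3  0.5 20.9] rows 6.5
[-9. 37. -4.] [0.  0.1 3. ]
[-7. 38. -4.] [0.  0.1 3. ]
[-5. 38. -4.] [0.  0.1 3. ]
[-3. 38. -4.] [0.  0.1 3. ]
[-1. 38. -4.] [0.  0.1 3. ]
[ 1. 38. -4.] [0.  0.1 3. ]
[ 3. 38. -4.] [0.  0.1 3. ]
```

View pics/w6.png

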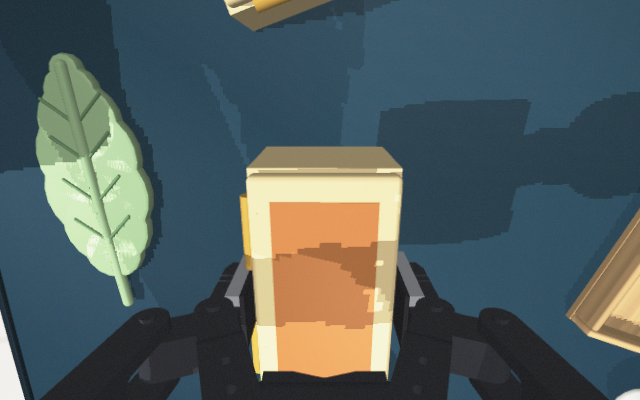

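Lift is stable: the tin is in the same place in the wrist view, with its lid edge still at row 178.

```bash
python3 -m jog '255 -9 35 -6 0 0 3;255 -7 36 -6 0 0 3;255 -5 36 -4 0 0 3;255 -3 36 -4 0 0 3;255 -1 36 -4 0 0 3'; python3 d.py 524.5 26.2 115 -16.1
```

```text
clock: 5.52
eef_pos: [542.2, 116.2, 136.1]
tcp_rot: [-3.134, -0.009, -0.179]
contact_force: [0.3, 0.2, -3.5]
opening: 0.637
t 5.52 tcp [542.2 116.2 136.1] rpy [-179.6   -0.5  -10.3] F [ 0.3  0.2 -3.5] op 0.637
shift [-1.6 91.9 20.4] turn [-0.5 -0.5  5.8] rows 2.3
[-1. 31.  7.] [-0.2 -0.2  1.9]
[ 1. 31.  7.] [-0.2 -0.2  1.9]
[ 2. 31.  7.] [-0.2 -0.2  1.9]
```

```bash
python3 -m jog '255 -1 31 5 -0.2 -0.2 2;255 1 28 5 -0.2 -0.2 2;255 2 18 3 0 0 1.5;255 0 2 0 0 0 0;255 0 0 0 0 0 0'; python3 d.py 524.5 26.2 115 -16.1;  python3 - <<'E'
from h import *
cv2.imwrite('pics/w7.png',optics.grab_frame('wrist')[:,:,::-1])
E
python3 d.py 524.5 26.2 70 -16.1
```

```text
clock: 5.93
eef_pos: [524.5, 28.4, 123.6]
tcp_rot: [3.141, -0.003, -0.288]
contact_force: [-0.3, -0.6, -4.7]
opening: 0.639
t 5.93 tcp [524.5  28.4 123.6] rpy [180.   -0.2 -16.5] F [-0.3 -0.6 -4.7] op 0.639
shift [0.6 2.1 8.6] turn [ 0.  -0.2 -0.4] rows 0.2
t 5.98 tcp [524.5  28.8 123.6] rpy [180.   -0.2 -16.5] F [-0.8 -0.5 -2.9] op 0.633
shift [ 0.5  2.5 53.6] turn [ 0.  -0.2 -0.4] rows 1.3
```

View pics/w7.png

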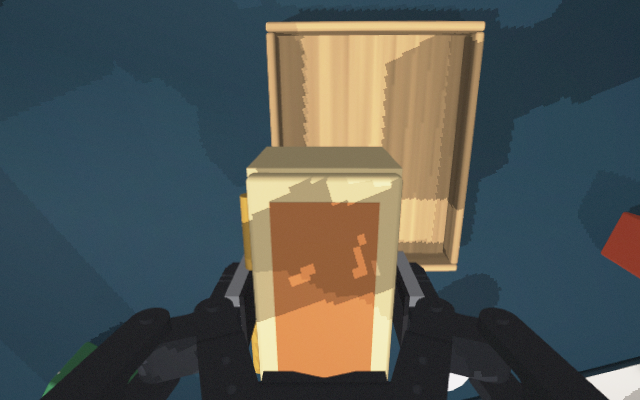

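Run:
```python
from h import *
crop(cv2.imread('pics/w7.png'),230,10,500,285,2,'pics/w7c.png')
crop(cv2.imread('pics/w7.png'),255,10,295,50,10,'pics/w7a.png');crop(cv2.imread('pics/w7.png'),430,240,470,280,10,'pics/w7b.png')
```

```text
(no output)
```

View pics/w7c.png

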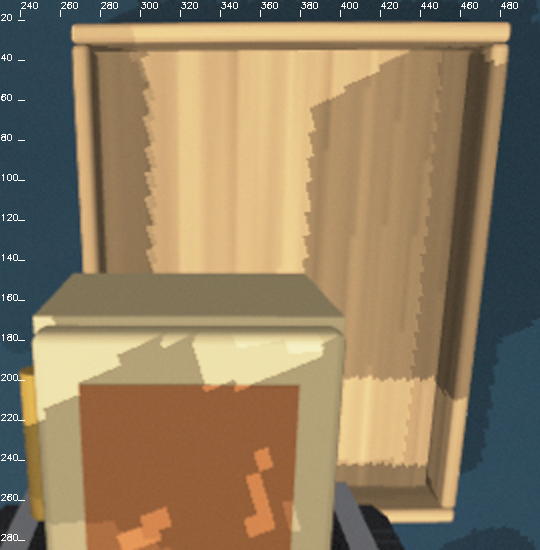

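View pics/w7b.png

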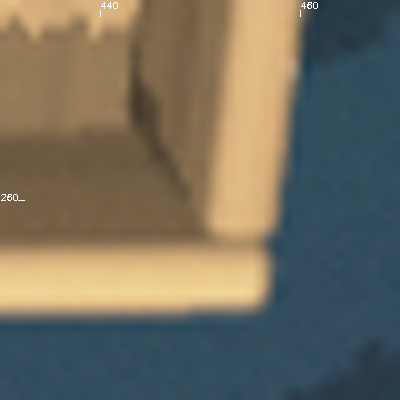

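Run:
```python
from fit import *
o=[(WR,(266,22),(88.5,69.5,28)),(WR,(485,22),(88.5,-69.5,28)),(WR,(456.8,271),(-88.5,-69.5,28)),(WR,(450.7,264),(-82.5,-63.5,28)),(WR,(479.5,32),(82.5,-63.5,28))]
p=fit('crate',o,(541,-12))
s=r.sense(); P=bp(WR,[(247.5,178.5),(402.5,178.5)],s['eef_pos'][2]-26.5+54.5)
print(s['eef_pos'].round(1),P.round(1), np.degrees(np.arctan2(P[1,0]-P[0,0],-(P[1,1]-P[0,1]))))
c,q=np.cos(p[2]),np.sin(p[2]); m=P.mean(0)[:2]-p[:2]; print('front mid in crate frame',c*m[0]+q*m[1],-q*m[0]+c*m[1])
```

```text
crate [540.3 -12.4] -16.3 rms px 1.31
[524.5  28.8 123.6] [[576.6  39.3 151.6]
 [561.5 -11.3 151.6]] -16.60840854204699
front mid in crate frame 20.291327990582744 33.38374005369443
```

```bash
python3 -m jog '255 -0.8 1.7 20 0 -0.1 -0.2;255 0 0 24 0 0 0;255 0 0 12 0 0 0;255 0 0 0 0 0 0'; python3 d.py 524.3 26.6 40 -16.2
```

```text
clock: 6.32
eef_pos: [526.9, 31.0, 67.8]
tcp_rot: [-3.139, -0.007, -0.28]
contact_force: [-0.1, 0.1, -3.0]
opening: 0.641
t 6.32 tcp [526.9  31.   67.8] rpy [-179.8   -0.4  -16. ] F [-0.1  0.1 -3. ] op 0.641
shift [-1.5  5.  27.8] turn [-0.2 -0.4  0.2] rows 0.7
```

```bash
python3 -m jog '255 -1.5 4 0 -0.2 -0.4 0.2;255 0 0 0 0 0 0'; python3 d.py 524.3 26.6 40 -16.2
```

```text
clock: 6.48
eef_pos: [524.3, 29.1, 67.9]
tcp_rot: [3.141, 0.001, -0.281]
contact_force: [0.2, -0.5, -3.6]
opening: 0.639
t 6.48 tcp [524.3  29.1  67.9] rpy [ 1.799e+02  1.000e-01 -1.610e+01] F [ 0.2 -0.5 -3.6] op 0.639
shift [ 0.7  2.4 27.9] turn [0.1 0.1 0.1] rows 0.7
```

```bash
python3 -m jog '255 0.5 2.5 0 0 0 0;255 0 0 0 0 0 0'; python3 d.py 524.3 26.6 40 -16.2
```

```text
clock: 6.65
eef_pos: [525.2, 27.2, 69.4]
tcp_rot: [3.141, -0.001, -0.279]
contact_force: [-0.4, 0.9, -4.2]
opening: 0.641
t 6.65 tcp [525.2  27.2  69.4] rpy [180.  -0. -16.] F [-0.4  0.9 -4.2] op 0.641
shift [-0.7  0.8 29.4] turn [ 0.  -0.   0.2] rows 0.7
```

```bash
python3 -m jog '255 -0.7 0.8 14 0 0 0;255 0 0.3 12 0 0 0;255 0 0 4 0 0 0;255 0 0 0 0 0 0'; python3 d.py 524.3 26.6 33 -16.2
```

```text
clock: 6.98
eef_pos: [527.2, 26.5, 41.2]
tcp_rot: [-3.14, -0.007, -0.279]
contact_force: [-0.3, -0.3, -3.3]
opening: 0.643
t 6.98 tcp [527.2  26.5  41.2] rpy [-179.9   -0.4  -16. ] F [-0.3 -0.3 -3.3] op 0.643
shift [-2.8  0.7  8.2] turn [-0.1 -0.4  0.2] rows 0.2
```

```bash
python3 -m jog '255 -3 0.7 3 0 -0.3 0;255 0 0.2 3 0 0 0;255 0 0 2 0 0 0'; python3 d.py 524.3 26.6 33 -16.2
```

```text
clock: 7.23
eef_pos: [524.4, 26.4, 33.4]
tcp_rot: [-3.139, -0.002, -0.279]
contact_force: [0.7, 0.4, -3.5]
opening: 0.638
t 7.23 tcp [524.4  26.4  33.4] rpy [-1.799e+02 -1.000e-01 -1.600e+01] F [ 0.7  0.4 -3.5] op 0.638
shift [-0.1 -0.1  0.4] turn [-0.1 -0.1  0.2] rows 0.0
```

```bash
python3 -m jog '255 0 0 1.5 0 0 0;255 0 0 1.5 0 0 0;255 0 0 1 0 0 0'; python3 d.py 524.3 26.6 33 -16.2;  python3 - <<'E'
from h import *
b=optics.grab_frame('side')[:,:,::-1]
crop(np.ascontiguousarray(b),230,150,390,270,5,'pics/s8.png')
cv2.imwrite('pics/w8.png',optics.grab_frame('wrist')[:,:,::-1])
E
```

```text
clock: 7.48
eef_pos: [524.4, 26.4, 31.4]
tcp_rot: [-3.14, -0.001, -0.28]
contact_force: [-6.0, -1.0, 13.7]
opening: 0.639
t 7.48 tcp [524.4  26.4  31.4] rpy [-1.799e+02 -1.000e-01 -1.600e+01] F [-6.  -1.  13.7] op 0.639
shift [-0.1 -0.1 -1.6] turn [-0.1 -0.1  0.2] rows 0.0
```

View pics/s8.png

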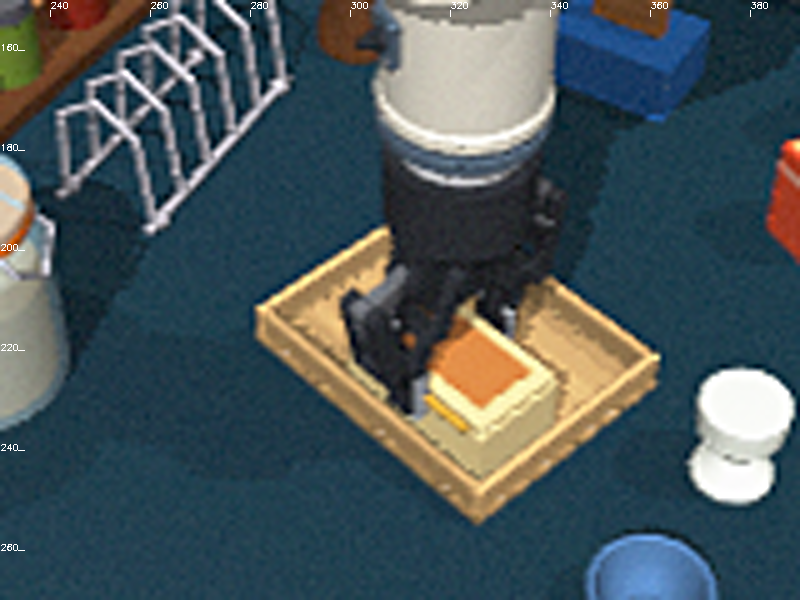

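View pics/w8.png

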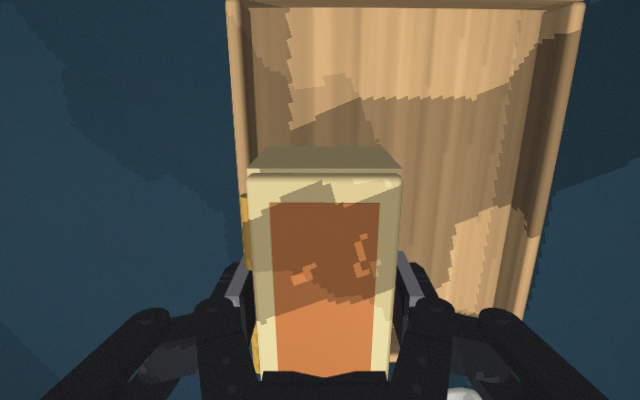

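```bash
python3 -m jog '40 0 0 -0.5 0 0 0;40 0 0 0 0 0 0;40 0 0 -20 0 0 0;40 -10 0 -35 0 0 0;40 -15 0 -40 0 0 0'; python3 -m jog '40 -15 0 -40 0 0 0;40 0 0 0 0 0 0'; python3 d.py 524.3 26.6 33 -16.2;  python3 - <<'E'
from h import *
cv2.imwrite('pics/w9.png',optics.grab_frame('wrist')[:,:,::-1])
E
```

```text
clock: 8.0
eef_pos: [499.2, 32.8, 124.6]
tcp_rot: [3.141, 0.004, -0.28]
contact_force: [0.5, 0.0, 0.3]
opening: 0.842
clock: 8.17
eef_pos: [486.3, 37.4, 171.1]
tcp_rot: [-3.139, -0.002, -0.28]
contact_force: [1.6, -0.2, 0.5]
opening: 0.842
t 8.17 tcp [486.3  37.4 171.1] rpy [-1.799e+02 -1.000e-01 -1.610e+01] F [ 1.6 -0.2  0.5] op 0.842
shift [ 39.2   0.2 138.2] turn [-0.1 -0.1  0.1] rows 3.4
```

View pics/w9.png

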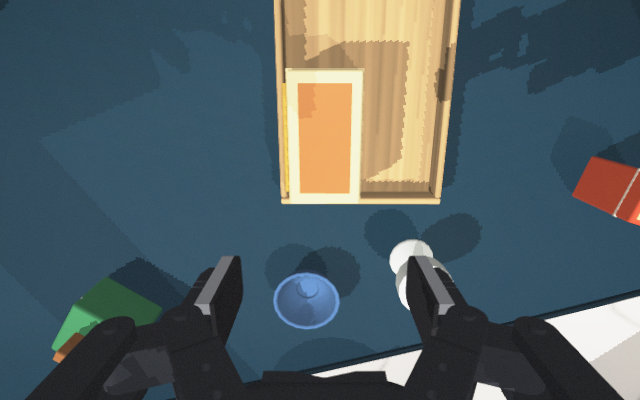

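The hinged tin stands in the crate's near-left (-x,+y) corner, with lid corners at (286,69) and (361,203). I'll compute its place in the crate frame.

Run:
```python
from h import *
crop(cv2.imread('pics/w9.png'),265,50,465,215,4,'pics/w9c.png')
from fit import *
P=bp(WR,[(286,69),(363.5,69),(361,203.5),(289,203.5)],60.5); print(P.round(1))
e=P[0]+P[1]-P[2]-P[3]; print('yaw',np.degrees(np.arctan2(e[1],e[0])))
m=P.mean(0)[:2]-[541,-12.5]; t=np.radians(-16.2); c,q=np.cos(t),np.sin(t); print(c*m[0]+q*m[1],-q*m[0]+c*m[1])
```

```text
[[577.   36.7  60.5]
 [562.4 -13.8  60.5]
 [469.2  11.8  60.5]
 [484.5  64.4  60.5]]
yaw -16.006591512805823
-27.408266571309124 30.859407342356423
```

View pics/w9c.png

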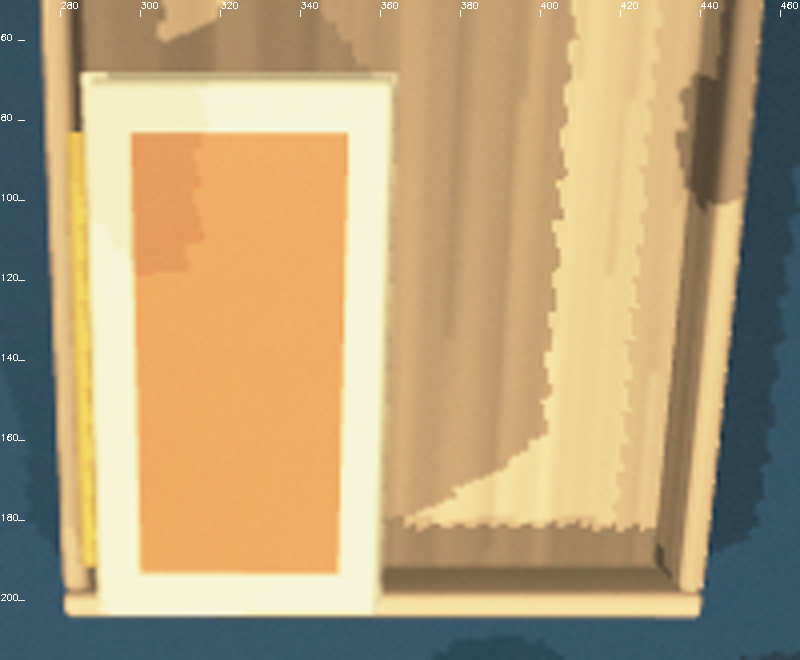

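Run:
```python
from fit import *
t=np.radians(-16.1); c,q=np.cos(t),np.sin(t); f=lambda P:np.c_[c*P[:,0]+q*P[:,1],-q*P[:,0]+c*P[:,1]]
L=f(bp(WR,[(286,69),(363.5,69),(361,203.5),(289,203.5)],60.5))
Cn=f(bp(WR,[(281.2,203.8),(440.3,203.8)],28)); top=f(bp(WR,[(275.5,50),(457,50)],28))
print(L.round(1),Cn.round(1),top.round(1))
m=L.mean(0); ctr=np.array([Cn[:,0].mean()+88.5,(Cn[:,1].mean()+top[:,1].mean())/2]); print('centre crate',ctr,'tin rel',m-ctr, f(np.array([[541.,-12.5]])))
print('width',Cn[0,1]-Cn[1,1])
```

```text
[[544.2 195.3]
 [544.2 142.7]
 [447.6 141.4]
 [447.6 196.2]] [[436.1 206.5]
 [435.9  69.3]] [[559.1 206.2]
 [559.4  68.7]]
centre crate [524.50083827 137.66527866] tin rel [-28.60724773  31.25940612] [[523.24795557 138.01748801]]
width 137.11406983456808
```

```bash
python3 d.py 345 -297 225 -21.5
```

```text
t 8.22 tcp [486.3  37.3 168.9] rpy [-1.799e+02 -1.000e-01 -1.600e+01] F [-0.3 -0.2  0.5] op 0.843
shift [-43.3 360.2 -57. ] turn [-0.1 -0.1  5.5] rows 8.8
[-5. 40. -6.] [-0.  -0.   0.6]
[-4. 40. -6.] [-0.  -0.   0.6]
[-4. 40. -6.] [-0.  -0.   0.6]
[-4. 40. -6.] [-0.  -0.   0.6]
[-3. 40. -6.] [-0.  -0.   0.6]
[-3. 40. -6.] [-0.  -0.   0.6]
[-2. 40. -6.] [-0.  -0.   0.6]
[-2. 40. -6.] [-0.  -0.   0.6]
[-1. 40. -6.] [-0.  -0.   0.6]
```

```bash
python3 -m jog '0 -5 38 -10 0 0 0.6;0 -4 40 -6 0 0 0.6;0 -4 40 -6 0 0 0.6;0 -4 40 -6 0 0 0.6;0 -4 40 -6 0 0 0.6';python3 -m jog '0 -4 40 -6 0 0 0.6;0 -3 40 -6 0 0 0.6;0 -3 40 -6 0 0 0.6;0 -2 30 -3 0 0 0.6;0 0 0 0 0 0 0'; python3 d.py 345 -297 225 -21.5;  python3 - <<'E'
from h import *
cv2.imwrite('pics/w10.png',optics.grab_frame('wrist')[:,:,::-1])
E
```

```text
clock: 8.63
eef_pos: [409.6, -145.9, 202.0]
tcp_rot: [-3.137, -0.007, -0.322]
contact_force: [1.6, -1.0, 0.1]
opening: 1.001
clock: 9.05
eef_pos: [343.4, -293.9, 221.3]
tcp_rot: [-3.139, -0.008, -0.37]
contact_force: [1.0, -0.1, -0.7]
opening: 0.997
t 9.05 tcp [ 343.4 -293.9  221.3] rpy [-179.8   -0.5  -21.2] F [ 1.  -0.1 -0.7] op 0.997
shift [ 2.6  2.3 -3.7] turn [-0.2 -0.5  0.3] rows 0.1
```

View pics/w10.png

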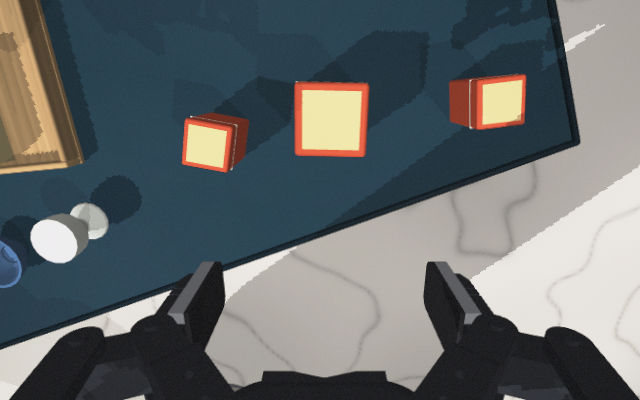

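The wrist view shows the three red tins at (208,145), (331,119) and (500,101). The middle one has by far the largest top, about 73 px wide against about 50, so it is the tall_tin.

Run:
```python
from fit import *
o=[(WR,p,(sx*28,sy*28,95)) for p,(sx,sy) in zip([(294.5,82),(369,82.5),(366.5,157),(295,156)],[(1,1),(1,-1),(-1,-1),(-1,1)])]
fit('tall',o,(392,-315))
print(bp(WR,[(230,145),(450,101)],65))
```

```text
tall [ 389.8 -317. ] -21.8 rms px 0.55
[[ 399.40900577 -227.89993859   65.        ]
 [ 366.2712466  -414.2747179    65.        ]]
```

```bash
python3 d.py 389.8 -317 130 -21.8
```

```text
t 9.1 tcp [ 343.8 -292.2  220.8] rpy [-179.8   -0.4  -21.2] F [ 0.3  0.4 -0.2] op 0.999
shift [51.2  6.8 91.2] turn [-0.2 -0.4  0.6] rows 2.5
```

```bash
python3 -m jog '0 18 4 28 -0.2 -0.4 0.6;0 18 3 28 0 0 0;0 14 2 25 0 0 0;0 0 0 5 0 0 0;0 0 0 0 0 0 0';python3 d.py 389.8 -317 55 -21.8
```

```text
clock: 9.52
eef_pos: [390.1, -318.7, 130.3]
tcp_rot: [-3.14, -0.002, -0.384]
contact_force: [-0.3, -0.2, 1.2]
opening: 1.005
t 9.52 tcp [ 390.1 -318.7  130.3] rpy [-1.799e+02 -1.000e-01 -2.200e+01] F [-0.3 -0.2  1.2] op 1.005
shift [-1.  -1.4 75.3] turn [-0.1 -0.1 -0.2] rows 1.8
```

```bash
python3 -m jog '0 -1 -1.4 25 0 0 0;0 0 0 25 0 0 0;0 0 0 16 0 0 0;0 0 0 4 0 0 0;0 0 0 0 0 0 0';python3 d.py 389.8 -317 55 -21.8
```

```text
clock: 9.93
eef_pos: [390.6, -313.3, 60.7]
tcp_rot: [-3.14, -0.002, -0.379]
contact_force: [0.4, 0.5, 0.1]
opening: 0.996
t 9.93 tcp [ 390.6 -313.3   60.7] rpy [-1.799e+02 -1.000e-01 -2.170e+01] F [0.4 0.5 0.1] op 0.996
shift [0.7 3.7 5.7] turn [-0.1 -0.1  0.1] rows 0.2
```

```bash
python3 -m jog '0 0.7 3.5 4 0 0 0;0 0 0 2 0 0 0;100 0 0 0 0 0 0;255 0 0 0 0 0 0;255 0 0 0 0 0 0' 50;python3 -m jog '255 0 0 0 0 0 0;255 0 0 0 0 0 0'; python3 d.py 389.8 -317 55 -21.8;  python3 - <<'E'
from h import *
cv2.imwrite('pics/w11.png',optics.grab_frame('wrist')[:,:,::-1])
E
```

```text
clock: 10.35
eef_pos: [391.8, -318.0, 59.1]
tcp_rot: [-3.141, -0.007, -0.379]
contact_force: [0.9, -1.1, -3.5]
opening: 0.647
clock: 10.52
eef_pos: [391.9, -318.2, 59.8]
tcp_rot: [3.141, -0.008, -0.379]
contact_force: [-0.6, -0.1, -3.7]
opening: 0.647
t 10.52 tcp [ 391.9 -318.2   59.8] rpy [180.   -0.5 -21.7] F [-0.6 -0.1 -3.7] op 0.647
shift [-2.5 -0.3  4.8] turn [ 0.  -0.5  0.1] rows 0.1
```

View pics/w11.png

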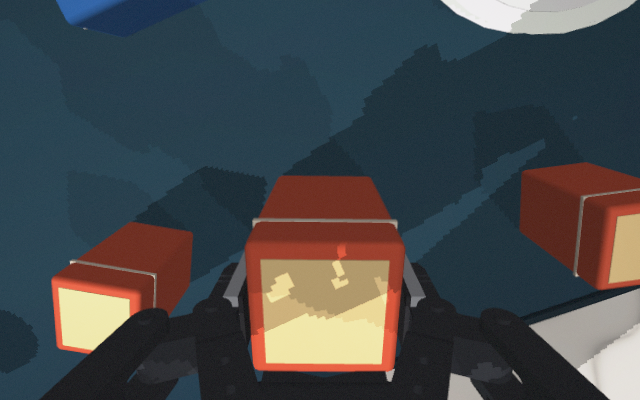

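Run:
```python
from fit import *
s=r.sense(); p=s['eef_pos']; 
P=bp(WR,[(247,243),(404.5,243)],95); 
m=P.mean(0)-p; a=s['tcp_rot'][2]; print(P,'along tool x (expect 28 + offset):',m[0]*np.cos(a)+m[1]*np.sin(a),'lateral',-m[0]*np.sin(a)+m[1]*np.cos(a))
crop(cv2.imread('pics/w11.png'),230,160,420,390,3,'pics/w11c.png')
```

```text
[[ 425.48031133 -304.80697863   95.        ]
 [ 405.57451094 -354.43643059   95.        ]] along tool x (expect 28 + offset): 26.14141943859812 lateral -1.8714454200916997
```

```bash
python3 -m jog '255 0 0 -15 0 -0.5 0;255 0 0 -35 0 0 0;255 0 0 -38 0 0 0;255 0 0 -30 0 0 0' 60; python3 d.py 602 5 160 -16.1
```

```text
clock: 10.9
eef_pos: [387.0, -314.3, 174.2]
tcp_rot: [-3.137, 0.018, -0.379]
contact_force: [1.1, 0.1, -3.5]
opening: 0.646
t 10.9 tcp [ 387.  -314.3  174.2] rpy [-179.7    1.   -21.7] F [ 1.1  0.1 -3.5] op 0.646
shift [  81.8 -376.1   14.6] turn [-0.3  1.  -5.6] rows 9.2
[  8. -38.   1.] [-0.   0.1 -0.6]
[  9. -38.   1.] [-0.   0.1 -0.6]
[  9. -37.   1.] [-0.   0.1 -0.6]
[  9. -37.   1.] [-0.   0.1 -0.6]
[ 10. -37.   1.] [-0.   0.1 -0.6]
[ 10. -37.   1.] [-0.   0.1 -0.6]
[ 10. -37.   1.] [-0.   0.1 -0.6]
[ 11. -37.   1.] [-0.   0.1 -0.6]
[ 11. -37.   1.] [-0.   0.1 -0.6]
[ 11. -37.   1.] [-0.   0.1 -0.6]
```

View pics/w11c.png

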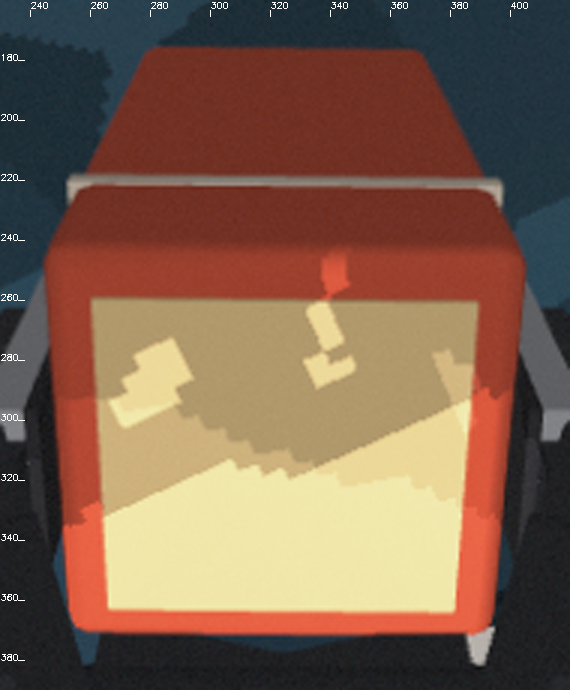

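```bash
python3 -m jog '255 8 -38 0 0 0.3 -0.6;255 9 -38 0 0 0.2 -0.6;255 9 -37 1 0 0.2 -0.6;255 9 -37 1 0 0.1 -0.6;255 10 -37 1 0 0 -0.6';python3 -m jog '255 10 -37 1 0 0 -0.6;255 10 -37 1 0 0 -0.6;255 11 -37 1 0 0 -0.6;255 11 -30 1 0 0 -0.6'; python3 d.py 602 5.5 150 -16.1
```

```text
clock: 11.32
eef_pos: [498.5, -158.3, 180.2]
tcp_rot: [3.141, -0.01, -0.336]
contact_force: [0.6, -1.4, -3.8]
opening: 0.649
clock: 11.65
eef_pos: [584.8, -29.7, 175.9]
tcp_rot: [3.141, -0.009, -0.292]
contact_force: [-0.1, -1.0, -3.1]
opening: 0.648
t 11.65 tcp [584.8 -29.7 175.9] rpy [180.   -0.5 -16.8] F [-0.1 -1.  -3.1] op 0.648
shift [  6.  -38.7  25.9] turn [ 0.  -0.5 -0.7] rows 1.1
```

```bash
python3 -m jog '255 4 -22 10 0 -0.3 -0.4;255 2 -15 10 0 0 -0.3;255 0 0 3 0 0 0;255 0 0 0 0 0 0'; python3 d.py 602 5.5 120 -16.1;  python3 - <<'E'
from h import *
cv2.imwrite('pics/w12.png',optics.grab_frame('wrist')[:,:,::-1])
cv2.imwrite('pics/s12.png',optics.grab_frame('side')[:,:,::-1])
E
```

```text
clock: 11.98
eef_pos: [605.1, 12.8, 150.8]
tcp_rot: [-3.141, -0.004, -0.272]
contact_force: [-0.4, 0.6, -3.8]
opening: 0.65
t 11.98 tcp [605.1  12.8 150.8] rpy [-180.    -0.2  -15.6] F [-0.4  0.6 -3.8] op 0.65
shift [-1.1  7.9 30.7] turn [-0.  -0.2  0.5] rows 0.8
```

View pics/w12.png

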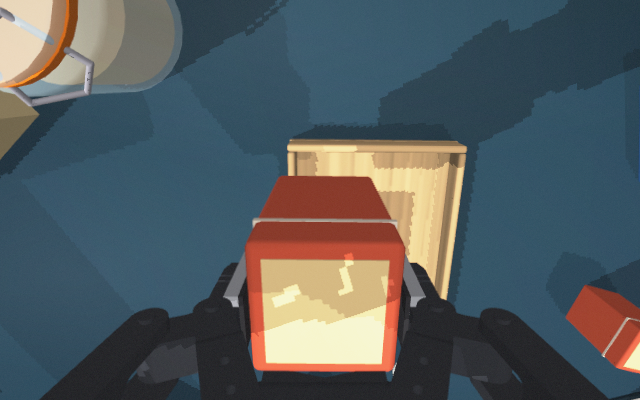

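Run:
```python
from h import *
crop(cv2.imread('pics/w12.png'),240,125,490,270,3,'pics/w12c.png')
```

```text
(no output)
```

View pics/w12c.png

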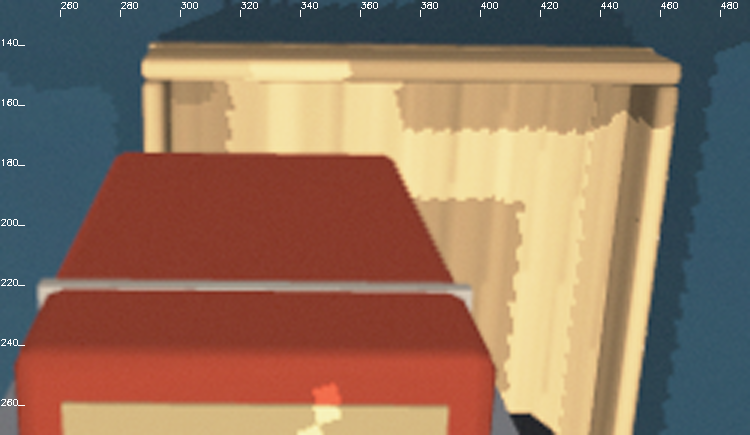

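Run:
```python
from fit import *
s=r.sense(); print(s['eef_pos'])
C=bp(WR,[(287.5,144.5),(466.5,147)],28); B=bp(WR,[(280,176),(370,177)],s['eef_pos'][2]-59.5)
e=C[1]-C[0]; print('crate width',np.linalg.norm(e),'yaw',np.degrees(np.arctan2(e[0],-e[1])))
e2=B[1]-B[0]; print('tin width',np.linalg.norm(e2),'yaw',np.degrees(np.arctan2(e2[0],-e2[1])))
t=np.radians(-16.1); c,q=np.cos(t),np.sin(t); f=lambda P:np.c_[c*P[:,0]+q*P[:,1],-q*P[:,0]+c*P[:,1]]
fc,fb=f(C),f(B); print(fc,fb)
ctr=np.array([fc[:,0].mean()-88.5,fc[:,1].mean()]); print('tin in crate', fb.mean(0)-ctr-[28,0])
print('tcp f',f(s['eef_pos'][None]),'crate ctr f',ctr)
```

```text
[605.01893198  11.82998877 151.53249046]
crate width 137.84325604038324 yaw -16.507904028756403
tin width 53.8530605807891 yaw -16.44370777983109
[[611.38482166 206.09846489]
 [610.40348682  68.25870206]] [[603.03058138 204.43148   ]
 [602.70752783 150.5793884 ]]
tin in crate [52.47490037 40.32685073]
tcp f [[578.00894848 179.14662197]] crate ctr f [522.39415424 137.17858347]
```

```bash
python3 -m jog '255 -1 6.5 12 0 -0.2 0.4;255 0 1 15 0 0 0;255 0 0 15 0 0 0;255 0 0 8 0 0 0;255 0 0 0 0 0 0'; python3 d.py 602.3 5 75 -16.2
```

```text
clock: 12.5
eef_pos: [600.5, -1.6, 100.2]
tcp_rot: [-3.141, -0.003, -0.287]
contact_force: [-0.6, -0.8, -3.3]
opening: 0.649
t 12.5 tcp [600.5  -1.6 100.2] rpy [-180.    -0.2  -16.5] F [-0.6 -0.8 -3.3] op 0.649
shift [-0.3 -6.8 25.2] turn [-0.  -0.2 -0.3] rows 0.6
```

```bash
python3 -m jog '255 -0.3 -5 0 0 0 -0.2;255 0 -1.5 0 0 0 0;255 0 0 0 0 0 0'; python3 d.py 602.3 5 75 -16.2
```

```text
clock: 12.75
eef_pos: [601.7, 3.3, 100.6]
tcp_rot: [-3.141, -0.003, -0.287]
contact_force: [-0.3, -0.4, -3.7]
opening: 0.65
t 12.75 tcp [601.7   3.3 100.6] rpy [-180.    -0.2  -16.4] F [-0.3 -0.4 -3.7] op 0.65
shift [ 0.  -1.8 25.6] turn [-0.  -0.2 -0.2] rows 0.6
```

```bash
python3 -m jog '255 0 -1.2 10 0 0 -0.2;255 0 -0.3 10 0 0 0;255 0 0 3 0 0 0;255 0 0 0 0 0 0'; python3 d.py 602.3 5 68 -16.2
```

```text
clock: 13.08
eef_pos: [603.3, 5.3, 77.3]
tcp_rot: [-3.141, -0.006, -0.282]
contact_force: [0.6, -0.0, -3.6]
opening: 0.645
t 13.08 tcp [603.3   5.3  77.3] rpy [-179.9   -0.3  -16.2] F [ 0.6 -0.  -3.6] op 0.645
shift [-0.9  0.6  9.3] turn [-0.1 -0.3  0. ] rows 0.2
```

```bash
python3 -m jog '255 -0.9 0.3 5 0 -0.3 0;255 0 0 4 0 0 0;255 0 0 2 0 0 0;255 0 0 1.5 0 0 0'; python3 d.py 602.3 5 66 -16.2
```

```text
clock: 13.42
eef_pos: [602.8, 5.5, 65.0]
tcp_rot: [-3.14, -0.0, -0.282]
contact_force: [-13.4, 0.7, 40.7]
opening: 0.645
t 13.42 tcp [602.8   5.5  65. ] rpy [-179.9   -0.   -16.1] F [-13.4   0.7  40.7] op 0.645
shift [-0.4  0.6 -1. ] turn [-0.1 -0.   0.1] rows 0.0
```

```bash
python3 -m jog '255 0 0 -0.8 0 0 0;40 0 0 0 0 0 0;40 0 0 0 0 0 0;40 0 0 -25 0 0 0;40 0 0 -35 0 0 0'; python3 -m jog '40 -20 0 -36 0 0 0;40 -30 0 -28 0 0 0;40 -25 0 -10 0 0 0;40 0 0 0 0 0 0'; python3 d.py 571 -285 225 0;  python3 - <<'E'
from h import *
cv2.imwrite('pics/w13.png',optics.grab_frame('wrist')[:,:,::-1])
E
```

```text
clock: 13.83
eef_pos: [600.1, 5.3, 122.3]
tcp_rot: [3.14, 0.007, -0.282]
contact_force: [0.6, 0.6, -0.9]
opening: 0.839
clock: 14.17
eef_pos: [530.9, 26.3, 205.4]
tcp_rot: [-3.139, -0.003, -0.283]
contact_force: [-0.0, 0.4, -0.4]
opening: 0.842
t 14.17 tcp [530.9  26.3 205.4] rpy [-179.9   -0.2  -16.2] F [-0.   0.4 -0.4] op 0.842
shift [125.5 287.7 -19.9] turn [ -0.1  -0.2 -16.2] rows 7.5
[16. 36. -2.] [-0. -0. -2.]
[14. 36. -2.] [-0. -0. -2.]
[13. 37. -2.] [-0. -0. -2.]
[12. 37. -2.] [-0. -0. -2.]
[10. 38. -2.] [-0. -0. -2.]
[ 9. 38. -2.] [-0. -0. -2.]
[ 8. 38. -2.] [-0. -0. -2.]
[ 6. 39. -2.] [-0. -0. -2.]
```

View pics/w13.png

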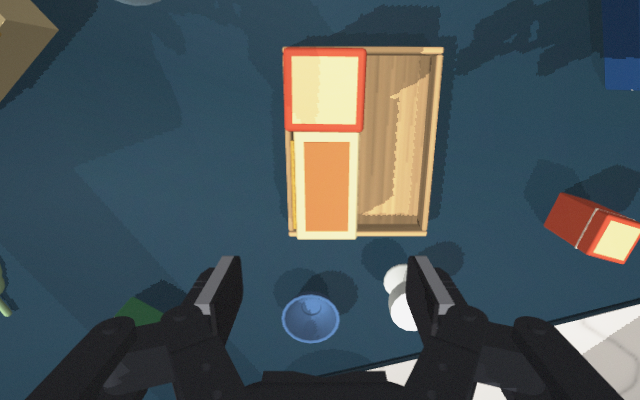

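Run:
```python
from h import *
crop(cv2.imread('pics/w13.png'),275,35,455,250,3,'pics/w13c.png')
print(repr(optics.camera_info('wrist')['world_from_camera']))
```

```text
array([[-2.80823971e-01, -9.14228668e-01, -2.92102448e-01,
         6.06853855e+02],
       [-9.59757714e-01,  2.66949584e-01,  8.71954667e-02,
         2.92933730e+00],
       [-1.73996835e-03,  3.04834155e-01, -9.52403859e-01,
         3.48236387e+02],
       [ 0.00000000e+00,  0.00000000e+00,  0.00000000e+00,
         1.00000000e+00]])
```

View pics/w13c.png

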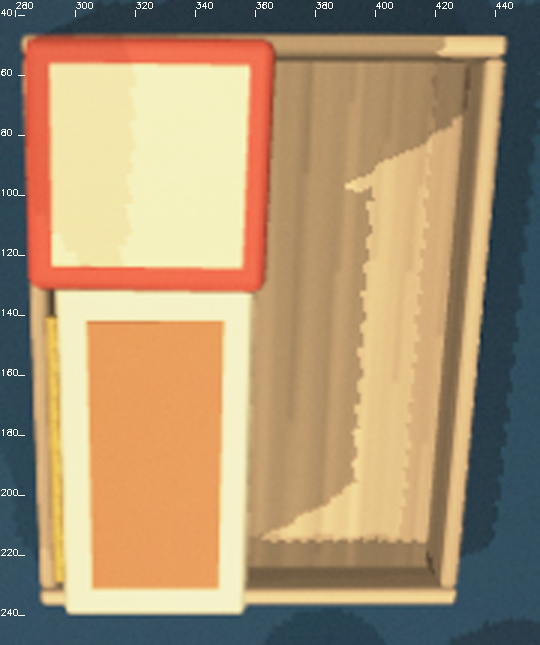

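Run:
```python
from fit import *
W=dict(WR)
o=[(W,(282.5,47),(88.5,69.5,28)),(W,(443.5,47.3),(88.5,-69.5,28)),(W,(426.8,236),(-88.5,-69.5,28)),(W,(288.7,236),(-88.5,69.5,28)),(W,(436.5,54.5),(82.5,-63.5,28)),(W,(422,231.5),(-82.5,-63.5,28))]
p=fit('crate',o,(541,-12))
t=[(W,u,(sx*28,sy*28,101)) for u,(sx,sy) in zip([(283,48.5),(366.5,48.5),(363.5,132),(284.5,131.5)],[(1,1),(1,-1),(-1,-1),(-1,1)])]
a=fit('tall',t,(600,5))
h=[(W,u,(sx*49,.5+sy*27,60.5)) for u,(sx,sy) in zip([(356.2,239.3),(296.8,239.5)],[(-1,-1),(-1,1)])]
b=fit('hinged',h+[(W,(359,132),(49-0,-26.5,60.5))][:0],(522,27))
L=bp(W,[(356.3,239.5),(296.8,239.5),(358.3,150)],60.5)
c,q=np.cos(p[2]),np.sin(p[2])
def cf(x): m=np.array(x[:2])-p[:2]; return np.round([c*m[0]+q*m[1],-q*m[0]+c*m[1]],1)
print('tall',cf(a)); print('hinged lid near corners (-y, +y), side pt',[cf(x) for x in L])
```

```text
crate [542.7 -12.8] -16.1 rms px 0.71
tall [602.6   4.3] -16.7 rms px 0.92
hinged [525.7  24.5] -16.1 rms px 0.18
tall [52.8 33.1]
hinged lid near corners (-y, +y), side pt [array([-75.9,   4.7]), array([-75.7,  58.3]), array([5.4, 5. ])]
```

```bash
python3 d.py 521 -285 195 -0.8
```

```text
t 14.22 tcp [533.   26.  205.2] rpy [-179.8   -0.3  -16.2] F [1.7 0.6 0.6] op 0.843
shift [ 75.2 302.    9.8] turn [ -0.1  -0.3 -15.4] rows 7.5
[ 9. 38.  1.] [-0.  -0.  -1.9]
[ 8. 38.  1.] [-0.  -0.  -1.9]
[ 7. 38.  1.] [-0.  -0.  -1.9]
[ 6. 39.  1.] [-0.  -0.  -1.9]
[ 4. 39.  1.] [-0.  -0.  -1.9]
[ 3. 39.  1.] [-0.  -0.  -1.9]
[ 2. 39.  1.] [-0.  -0.  -1.9]
[ 0. 39.  1.] [-0.  -0.  -1.9]
```

```bash
python3 -m jog '40 9 38 1 0 0 -1.9;40 8 38 1 0 0 -1.9;40 7 38 1 0 0 -1.9;40 6 39 1 0 0 -1.9;40 4 39 1 0 0 -1.9'; python3 -m jog '40 3 39 1 0 0 -1.9;40 2 36 1 0 0 -1.9;40 0 20 1 0 0 -1.9;40 0 0 0 0 0 0;40 0 0 0 0 0 0'; python3 d.py 521 -285 195 -0.8;  python3 - <<'E'
from h import *
cv2.imwrite('pics/w14.png',optics.grab_frame('wrist')[:,:,::-1])
E
```

```text
clock: 14.63
eef_pos: [531.0, -169.9, 199.0]
tcp_rot: [-3.138, -0.013, -0.099]
contact_force: [0.8, 0.4, -0.2]
opening: 0.843
clock: 15.05
eef_pos: [530.4, -281.1, 190.6]
tcp_rot: [3.141, -0.013, 0.0]
contact_force: [0.7, 0.6, 0.9]
opening: 0.844
t 15.05 tcp [ 530.4 -281.1  190.6] rpy [180.   -0.7   0. ] F [0.7 0.6 0.9] op 0.844
shift [-9.3  3.9 -4.5] turn [ 0.  -0.7  0.8] rows 0.3
```

View pics/w14.png

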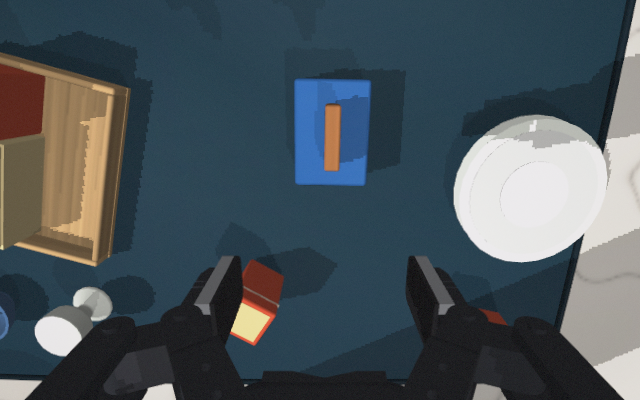

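The blue tin's lid corners are at (294,80) and (366,185), and its bar's top runs from (332,104) to (331,171).

```bash
python3 - <<'E'
from fit import *
od=[(1,1),(1,-1),(-1,-1),(-1,1)]
o=[(WR,u,(sx*44,sy*31,45)) for u,(sx,sy) in zip([(294.5,79.5),(370.5,80),(366.2,185),(294.5,184.5)],od)]
b=[(WR,u,(sx*25,sy*6,72)) for u,(sx,sy) in zip([(324.5,104),(340.3,104),(338.6,171.3),(324.5,170.3)],od)]
fit('body',o,(571,-285));fit('bar',b,(571,-285));p=fit('both',b+o,(571,-285))
E
python3 d.py 572 -285 110 -1
```

```text
body [ 569.  -287.7] -0.8 rms px 1.15
bar [ 569.9 -287.5] -0.5 rms px 0.48
both [ 569.7 -287.5] -0.6 rms px 0.96
t 15.1 tcp [ 530.4 -280.6  190.6] rpy [ 1.8e+02 -7.0e-01  1.0e-01] F [ 0.7 -0.5 -0.3] op 0.842
shift [40.6  4.4 81.1] turn [ 0.  -0.7  1.1] rows 2.2
```

```bash
python3 -m jog '120 14 2 27 0 -0.4 0.7;120 14 2 30 0 -0.3 0;120 10 1 28 0 0 0;120 0 0 0 0 0 0;120 0 0 0 0 0 0'; python3 d.py 569 -286 50 -0.6
```

```text
clock: 15.52
eef_pos: [572.9, -281.8, 103.4]
tcp_rot: [3.141, -0.002, -0.011]
contact_force: [-0.7, 0.2, 0.1]
opening: 0.53
t 15.52 tcp [ 572.9 -281.8  103.4] rpy [ 1.8e+02 -1.0e-01 -6.0e-01] F [-0.7  0.2  0.1] op 0.53
shift [-4.   4.3 53.4] turn [ 0.  -0.1 -0. ] rows 1.3
```

```bash
python3 -m jog '120 -4 4 18 0 0 0;120 0 0 18 0 0 0;120 0 0 10 0 0 0;120 0 0 0 0 0 0;120 0 0 0 0 0 0'; python3 d.py 569 -286 50 -0.6
```

```text
clock: 15.93
eef_pos: [570.8, -282.7, 62.1]
tcp_rot: [3.14, -0.006, -0.007]
contact_force: [0.2, -0.6, 0.3]
opening: 0.529
t 15.93 tcp [ 570.8 -282.7   62.1] rpy [179.9  -0.4  -0.4] F [ 0.2 -0.6  0.3] op 0.529
shift [-1.9  3.3 12.1] turn [ 0.1 -0.4  0.2] rows 0.3
```

```bash
python3 -m jog '120 -2 3 6 0.1 -0.4 0.2;120 0 0.5 6 0 0 0;120 0 0 1 0 0 0;120 0 0 0 0 0 0'; python3 d.py 569 -286 50 -0.6;  python3 - <<'E'
from h import *
cv2.imwrite('pics/w15.png',optics.grab_frame('wrist')[:,:,::-1])
E
```

```text
clock: 16.27
eef_pos: [570.6, -287.1, 52.3]
tcp_rot: [3.139, -0.003, -0.011]
contact_force: [-0.2, 0.1, -0.1]
opening: 0.528
t 16.27 tcp [ 570.6 -287.1   52.3] rpy [179.9  -0.2  -0.6] F [-0.2  0.1 -0.1] op 0.528
shift [-1.6 -1.1  2.3] turn [ 0.1 -0.2 -0. ] rows 0.1
```

View pics/w15.png

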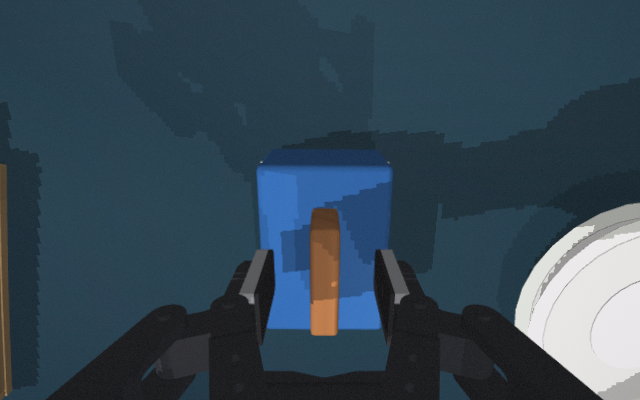

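```bash
python3 -m jog '255 -1 -0.5 2 0 0 0;255 0 0 0.3 0 0 0;255 0 0 0.3 0 0 0;255 0 0 0 0 0 0;255 0 0 0 0 0 0' 60; python3 -m jog '255 0 0 0 0 0 0'; python3 d.py 569 -286 50 -0.6
python3 - <<'E'
from h import *
cv2.imwrite('pics/w16.png',optics.grab_frame('wrist')[:,:,::-1])
E
```

```text
clock: 16.73
eef_pos: [570.0, -287.0, 50.4]
tcp_rot: [3.139, -0.005, -0.011]
contact_force: [0.1, -0.4, -0.9]
opening: 0.124
clock: 16.82
eef_pos: [570.0, -287.0, 50.4]
tcp_rot: [3.139, -0.004, -0.011]
contact_force: [0.1, 0.6, -0.3]
opening: 0.128
t 16.82 tcp [ 570.  -287.    50.4] rpy [179.8  -0.3  -0.7] F [ 0.1  0.6 -0.3] op 0.128
shift [-1.  -1.   0.3] turn [ 0.2 -0.3 -0.1] rows 0.0
```

View pics/w16.png

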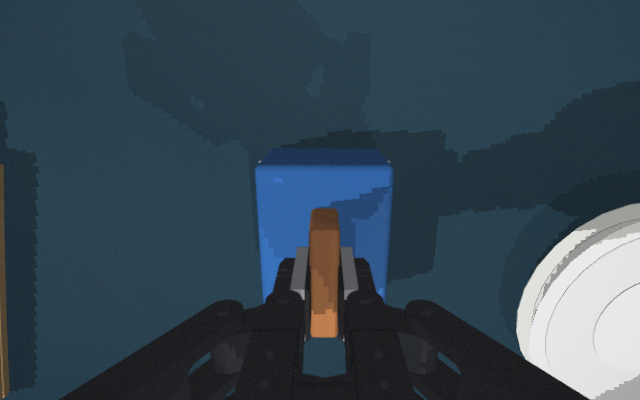

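```bash
python3 - <<'E'
from fit import *
s=r.sense(); p=s['eef_pos']; a=s['tcp_rot'][2]
for px,z,n in [([(257,166),(392.5,166)],45,'lid front exp 44'),([(311,213),(339,213)],72,'bar front exp 25')]:
    P=bp(WR,px,z); m=P.mean(0)-p; print(n,m[0]*np.cos(a)+m[1]*np.sin(a),'lat',-m[0]*np.sin(a)+m[1]*np.cos(a),np.linalg.norm(P[1]-P[0]))
E
crop=1
python3 - <<'E'
from h import *
crop(cv2.imread('pics/w16.png'),245,140,405,345,3,'pics/w16c.png')
E
```

```text
lid front exp 44 43.330638181232736 lat -1.1925006035058967 58.89351171615079
bar front exp 25 31.673875108953464 lat -1.0835353529718796 10.378580925983638
```

View pics/w16c.png

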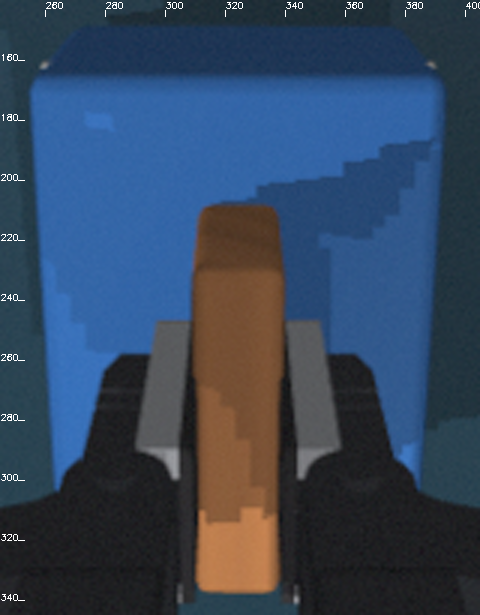

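```bash
python3 -m jog '255 0 0 -15 0 0 0;255 0 0 -30 0 0 0;255 0 0 -35 0 0 0'; python3 d.py 499.1 -30.2 140 -16.2;  python3 - <<'E'
from h import *
cv2.imwrite('pics/w17.png',optics.grab_frame('wrist')[:,:,::-1])
E
```

```text
clock: 17.12
eef_pos: [563.8, -283.7, 123.2]
tcp_rot: [-3.137, 0.011, -0.011]
contact_force: [0.5, -0.1, -3.0]
opening: 0.125
t 17.12 tcp [ 563.8 -283.7  123.2] rpy [-179.7    0.6   -0.6] F [ 0.5 -0.1 -3. ] op 0.125
shift [ -67.7 -252.9  -14.9] turn [-0.2  0.7 15.6] rows 6.3
[-10. -36.  -2.] [-0.   0.1  2.2]
[-11. -36.  -2.] [-0.   0.1  2.2]
[-12. -35.  -2.] [-0.   0.1  2.2]
[-14. -35.  -2.] [-0.   0.1  2.2]
[-15. -34.  -2.] [-0.   0.1  2.2]
[-16. -34.  -2.] [-0.   0.1  2.2]
[-18. -33.  -2.] [-0.   0.1  2.2]
```

View pics/w17.png

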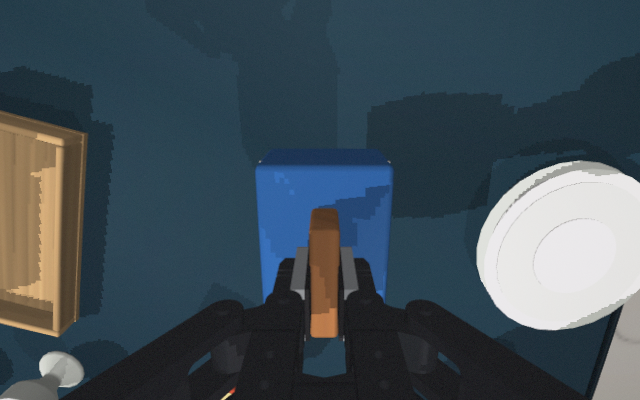

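The blue tin is held level, with its lid edge unchanged at row 166. Carry on to the crate.

```bash
python3 -m jog '255 -10 -34 -4 0 0.2 2.2;255 -11 -35 -4 0 0.2 2.2;255 -12 -35 -2 0 0.1 2.2;255 -14 -35 -2 0 0.1 2.2;255 -15 -34 0 0 0 2.2'; python3 -m jog '255 -15 -30 0 0 0 2.2;255 -8 -18 0 0 0 1.5;255 0 0 0 0 0 0;255 0 0 0 0 0 0'; python3 d.py 499.1 -30.2 120 -16.2
```

```text
clock: 17.58
eef_pos: [523.6, -109.5, 145.6]
tcp_rot: [3.14, -0.02, -0.218]
contact_force: [0.2, 0.1, -3.2]
opening: 0.124
clock: 17.92
eef_pos: [507.0, -48.7, 144.0]
tcp_rot: [-3.141, -0.015, -0.283]
contact_force: [0.7, 0.3, -3.9]
opening: 0.121
t 17.92 tcp [507.  -48.7 144. ] rpy [-180.    -0.9  -16.2] F [ 0.7  0.3 -3.9] op 0.121
shift [-13.2 -15.5  23.8] turn [-0.  -0.9 -0. ] rows 0.8
```

```bash
python3 -m jog '255 -12 -14 8 0 -0.8 0;255 0 -1 8 0 0 0;255 0 0 4 0 0 0;255 0 0 0 0 0 0'; python3 d.py 499.1 -30.2 100 -16.2;  python3 - <<'E'
from h import *
cv2.imwrite('pics/w18.png',optics.grab_frame('wrist')[:,:,::-1])
crop(cv2.imread('pics/w18.png'),215,10,475,260,3,'pics/w18c.png')
E
```

```text
clock: 18.25
eef_pos: [500.8, -32.5, 122.9]
tcp_rot: [3.141, -0.003, -0.282]
contact_force: [0.0, 0.1, -2.4]
opening: 0.126
t 18.25 tcp [500.8 -32.5 122.9] rpy [180.   -0.2 -16.1] F [ 0.   0.1 -2.4] op 0.126
shift [-2.3 -1.8 22.9] turn [ 0.  -0.2  0.1] rows 0.6
```

View pics/w18.png

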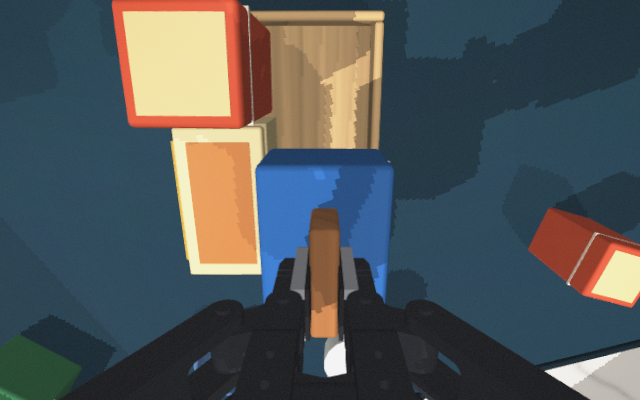

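View pics/w18c.png

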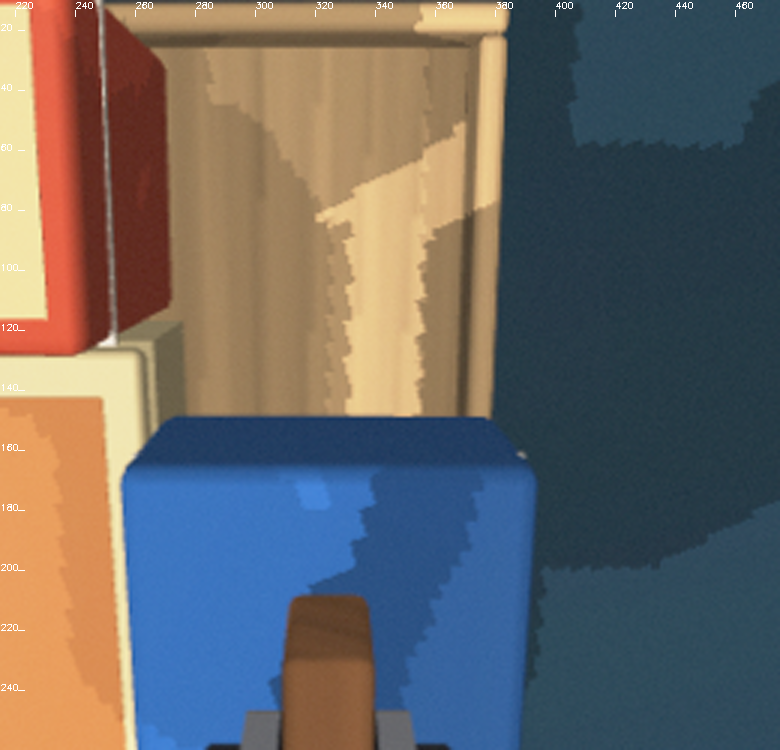

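Run:
```python
from fit import *
s=r.sense(); z=s['eef_pos'][2]-50.4; print(s['eef_pos'])
t=np.radians(-16.1); c,q=np.cos(t),np.sin(t); f=lambda P:np.c_[c*P[:,0]+q*P[:,1],-q*P[:,0]+c*P[:,1]]
print('crate far right corner',f(bp(WR,[(383.8,10.5),(379.3,140),(373,140)],28)))
print('hinged floor edge',f(bp(WR,[(276,130)],6)),'tall floor edge',f(bp(WR,[(271,60),(272,110)],6)))
print('blue bottom front',f(bp(WR,[(271.5,149.3),(378,149.3)],z)))
print('blue lid front',f(bp(WR,[(257,166),(392.5,166)],z+45)))
```

```text
[501.06477199 -32.7114557  123.21350988]
crate far right corner [[611.62609835  68.98399039]
 [531.54029841  68.38538243]
 [531.54700953  72.68854202]]
hinged floor edge [[535.7790269  141.50461798]] tall floor edge [[584.36438815 142.93684272]
 [550.21266137 143.79108381]]
blue bottom front [[533.41813401 135.44748154]
 [533.23280945  76.02361141]]
blue lid front [[534.21361423 135.32666605]
 [534.02622409  76.44625148]]
```

```bash
python3 -m jog '255 -2.5 -2 6 0 -0.2 0.1;255 0 -0.5 9 0 0 0;255 0 0 8 0 0 0;255 0 0 3 0 0 0;255 0 0 0 0 0 0'; python3 d.py 499.2 -29.9 80 -16.1
```

```text
clock: 18.72
eef_pos: [500.5, -31.8, 94.9]
tcp_rot: [3.141, -0.001, -0.286]
contact_force: [-1.4, 0.6, -3.1]
opening: 0.124
t 18.72 tcp [500.5 -31.8  94.9] rpy [ 1.80e+02 -1.00e-01 -1.64e+01] F [-1.4  0.6 -3.1] op 0.124
shift [-1.8 -1.4 14.9] turn [ 0.  -0.1 -0.3] rows 0.4
```

```bash
python3 -m jog '255 -2.2 -1.6 3 0 0 -0.3;255 -0.3 -0.3 5 0 0 0;255 0 0 5 0 0 0;255 0 0 0 0 0 0'; python3 d.py 499.2 -29.9 66 -16.1
```

```text
clock: 19.05
eef_pos: [498.4, -29.1, 80.5]
tcp_rot: [3.141, -0.001, -0.281]
contact_force: [0.3, 0.4, -4.3]
opening: 0.128
t 19.05 tcp [498.4 -29.1  80.5] rpy [180.   -0.  -16.1] F [ 0.3  0.4 -4.3] op 0.128
shift [ 0.9  0.5 14.5] turn [ 0. -0.  0.] rows 0.3
```

```bash
python3 -m jog '255 0.3 0.5 5 0 0 0;255 0 0 6 0 0 0;255 0 0 3 0 0 0'; python3 d.py 499.2 -29.9 57 -16.1
```

```text
clock: 19.3
eef_pos: [499.3, -29.6, 65.9]
tcp_rot: [-3.142, -0.002, -0.28]
contact_force: [0.2, 0.6, -3.0]
opening: 0.123
t 19.3 tcp [499.3 -29.6  65.9] rpy [-1.80e+02 -1.00e-01 -1.61e+01] F [ 0.2  0.6 -3. ] op 0.123
shift [0.  0.3 8.9] turn [-0.  -0.1  0. ] rows 0.2
```

```bash
python3 -m jog '255 0 0.3 4 0 0 0;255 0 0 3 0 0 0;255 0 0 2 0 0 0;255 0 0 1.2 0 0 0'; python3 d.py 499.2 -29.9 57 -16.1
```

```text
clock: 19.63
eef_pos: [499.0, -30.0, 56.2]
tcp_rot: [3.141, -0.001, -0.28]
contact_force: [-11.9, 0.7, 39.1]
opening: 0.124
t 19.63 tcp [499.  -30.   56.2] rpy [ 1.80e+02 -1.00e-01 -1.61e+01] F [-11.9   0.7  39.1] op 0.124
shift [ 0.2 -0.1 -0.8] turn [ 0.  -0.1  0. ] rows 0.0
```

```bash
python3 -m jog '175 0 0 -0.8 0 0 0;175 0 0 0 0 0 0;175 0 0 -10 0 0 0;175 0 0 -25 0 0 0;175 -5 0 -35 0 0 0'; python3 -m jog '100 -20 0 -36 0 0 0;100 -20 0 -36 0 0 0;100 -20 0 -20 0 0 0;100 0 0 0 0 0 0'; python3 d.py 350 255 205 38.7;  python3 - <<'E'
from h import *
cv2.imwrite('pics/w19.png',optics.grab_frame('wrist')[:,:,::-1])
E
```

```text
clock: 20.05
eef_pos: [492.1, -28.6, 125.6]
tcp_rot: [3.14, 0.006, -0.281]
contact_force: [0.3, 0.6, 0.4]
opening: 0.314
clock: 20.38
eef_pos: [435.6, -11.6, 229.1]
tcp_rot: [-3.141, -0.003, -0.281]
contact_force: [0.7, 0.2, 0.4]
opening: 0.607
t 20.38 tcp [435.6 -11.6 229.1] rpy [-180.    -0.2  -16.1] F [0.7 0.2 0.4] op 0.607
shift [-156.4 -232.3   23.8] turn [  0.1  -0.2 -54.8] rows 7.7
[-20. -29.   3.] [ 0.  -0.  -6.9]
[-16. -31.   3.] [ 0.  -0.  -6.9]
[-12. -33.   3.] [ 0.  -0.  -6.9]
[ -8. -34.   3.] [ 0.  -0.  -6.9]
[ -4. -35.   3.] [ 0.  -0.  -6.9]
[  0. -35.   3.] [ 0.  -0.  -6.9]
[  4. -35.   3.] [ 0.  -0.  -6.9]
[  8. -34.   3.] [ 0.  -0.  -6.9]
```

View pics/w19.png

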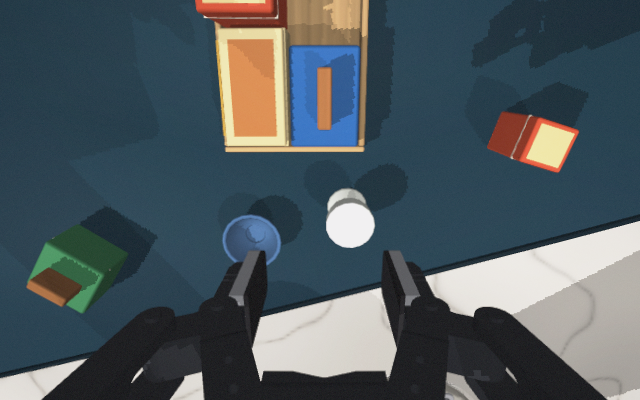

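```bash
python3 -m jog '100 -20 -29 3 0 0 -6.9;100 -16 -31 3 0 0 -6.9;100 -12 -33 3 0 0 -6.9;100 -8 -34 3 0 0 -6.9;100 -4 -35 3 0 0 -6.9'; python3 d.py 365 260 200 38.7
```

```text
clock: 20.85
eef_pos: [386.3, 154.8, 212.7]
tcp_rot: [3.135, -0.012, 0.332]
contact_force: [0.7, 0.6, -0.4]
opening: 0.609
t 20.85 tcp [386.3 154.8 212.7] rpy [179.6  -0.7  19. ] F [ 0.7  0.6 -0.4] op 0.609
shift [  14.  -106.5   12.2] turn [  0.5  -0.6 -19.7] rows 2.8
[  5. -35.   4.] [ 0.2 -0.2 -6.6]
[  9. -35.   4.] [ 0.2 -0.2 -6.6]
[ 13. -33.   4.] [ 0.2 -0.2 -6.6]
```

```bash
python3 -m jog '100 5 -33 4 0.2 -0.2 -6.6;100 9 -30 3 0.2 -0.2 -6.6;100 10 -20 2 0.1 -0.2 -6;100 0 0 0 0 0 0;100 0 0 0 0 0 0'; python3 d.py 365 260 200 38.7;  python3 - <<'E'
from h import *
cv2.imwrite('pics/w20.png',optics.grab_frame('wrist')[:,:,::-1])
E
```

```text
clock: 21.27
eef_pos: [370.4, 250.4, 198.8]
tcp_rot: [-3.139, 0.003, 0.697]
contact_force: [0.1, -0.4, 0.1]
opening: 0.605
t 21.27 tcp [370.4 250.4 198.8] rpy [-179.9    0.2   39.9] F [ 0.1 -0.4  0.1] op 0.605
shift [  2.1 -10.8  -1.1] turn [-0.1  0.2  1.2] rows 0.3
```

View pics/w20.png

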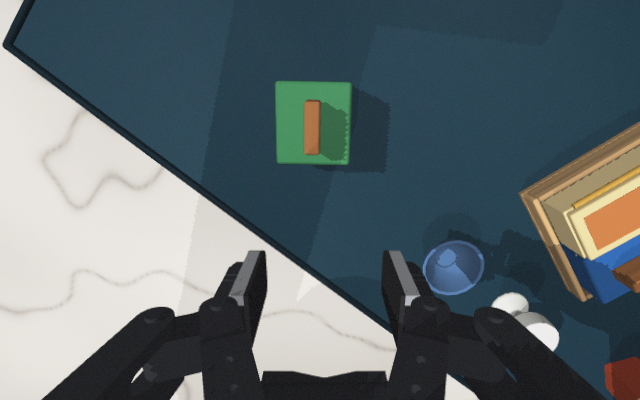

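The green tin's lid corners are at (275,82), (352,83), (350,165) and (277,163). Its bar's top runs from (313,99) to (311,155), pointing straight ahead of the tool.

```bash
python3 - <<'E'
from fit import *
od=[(1,1),(1,-1),(-1,-1),(-1,1)]
o=[(WR,u,(sx*34,sy*31,52)) for u,(sx,sy) in zip([(275,81.5),(352,83),(349.8,165),(277,163.5)],od)]
b=[(WR,u,(sx*20,sy*6,79)) for u,(sx,sy) in zip([(304.5,99.3),(321,99.6),(320,155.5),(304.5,154.5)],od)]
fit('body',o,(400,288));fit('bar',b,(400,288));p=fit('both',b+o,(400,288))
crop(cv2.imread('pics/w20.png'),265,70,365,175,6,'pics/w20c.png')
E
python3 d.py 401 288 112 39
```

```text
body [398.5 285.6] 39.0 rms px 0.86
bar [399.3 286.2] -321.4 rms px 0.49
both [399. 286.] 38.8 rms px 0.83
t 21.32 tcp [370.5 250.1 198.9] rpy [-179.9    0.2   39.9] F [ 0.  -0.4  1.1] op 0.608
shift [47.9 -9.3 86.8] turn [-0.1  0.2  0.9] rows 2.4
```

View pics/w20c.png

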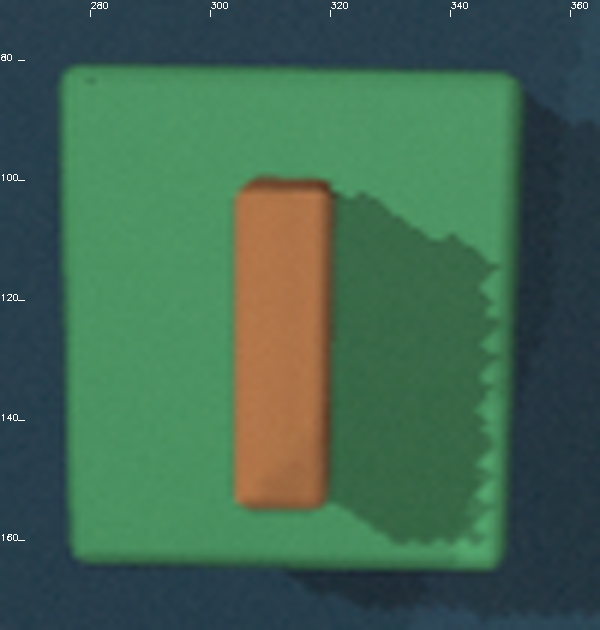

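```bash
python3 -m jog '120 16 -4 27 0 0 0.9;120 15 -3 27 0 0 0;120 12 -1 22 0 0 0;120 0 0 0 0 0 0;120 0 0 0 0 0 0'; python3 d.py 398 286.5 57 38.8
```

```text
clock: 21.73
eef_pos: [402.3, 280.9, 120.3]
tcp_rot: [-3.141, 0.001, 0.668]
contact_force: [0.3, 0.9, 0.3]
opening: 0.528
t 21.73 tcp [402.3 280.9 120.3] rpy [-1.799e+02  1.000e-01  3.830e+01] F [0.3 0.9 0.3] op 0.528
shift [ 0.2 -7.  63.3] turn [-0.1  0.1 -0.5] rows 1.5
```

```bash
python3 -m jog '120 0 -6 18 0 0 -0.5;120 0 -1 20 0 0 0;120 0 0 14 0 0 0;120 0 0 0 0 0 0;120 0 0 0 0 0 0'; python3 d.py 398 286.5 57 38.8
```

```text
clock: 22.15
eef_pos: [399.7, 282.7, 71.8]
tcp_rot: [-3.142, -0.002, 0.669]
contact_force: [0.6, 0.0, 0.6]
opening: 0.531
t 22.15 tcp [399.7 282.7  71.8] rpy [-1.80e+02 -1.00e-01  3.83e+01] F [0.6 0.  0.6] op 0.531
shift [ 0.9 -4.  14.8] turn [-0.  -0.1 -0.5] rows 0.4
```

```bash
python3 -m jog '120 0.5 -4 7 0 0 -0.5;120 0 0 6 0 0 0;120 0 0 2 0 0 0;120 0 0 0 0 0 0'; python3 d.py 398 286.5 57 38.8;  python3 - <<'E'
from h import *
cv2.imwrite('pics/w21.png',optics.grab_frame('wrist')[:,:,::-1])
E
```

```text
clock: 22.48
eef_pos: [399.4, 286.6, 59.7]
tcp_rot: [3.141, -0.007, 0.676]
contact_force: [-0.8, -0.2, 0.2]
opening: 0.529
t 22.48 tcp [399.4 286.6  59.7] rpy [180.   -0.4  38.7] F [-0.8 -0.2  0.2] op 0.529
shift [-1.2 -0.8  2.7] turn [ 0.  -0.4 -0.1] rows 0.1
```

View pics/w21.png

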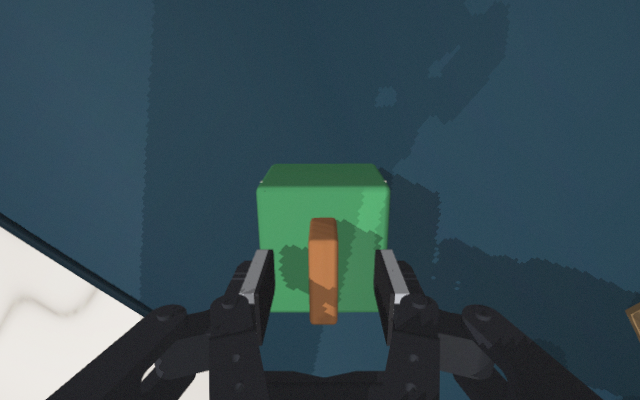

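The green tin's bar is centred between the pads at (323,270), so I close on it.

```bash
python3 -m jog '255 -1 -0.5 2 0 -0.4 0;255 0 0 0.3 0 0 0;255 0 0 0.3 0 0 0;255 0 0 0 0 0 0;255 0 0 0 0 0 0' 60; python3 -m jog '255 0 0 0 0 0 0'; python3 d.py
python3 - <<'E'
from h import *
cv2.imwrite('pics/w22.png',optics.grab_frame('wrist')[:,:,::-1])
crop(cv2.imread('pics/w22.png'),245,150,405,345,3,'pics/w22c.png')
E
```

```text
clock: 22.95
eef_pos: [398.7, 286.6, 57.9]
tcp_rot: [3.141, -0.0, 0.677]
contact_force: [0.1, -0.4, -0.9]
opening: 0.123
clock: 23.03
eef_pos: [398.7, 286.6, 57.9]
tcp_rot: [3.141, -0.0, 0.677]
contact_force: [0.0, -0.8, 0.5]
opening: 0.127
t 23.03 tcp [398.7 286.6  57.9] rpy [180.   -0.   38.8] F [ 0.  -0.8  0.5] op 0.127
```

View pics/w22c.png

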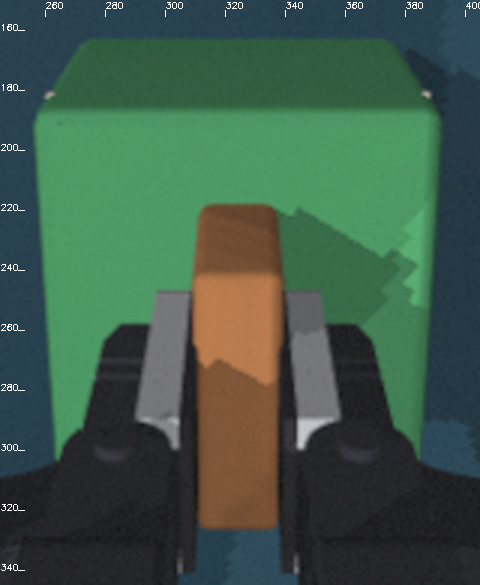

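Run:
```python
from fit import *
s=r.sense(); p=s['eef_pos']; a=s['tcp_rot'][2]
for px,z,n in [([(256.5,186.5),(390.8,186.5)],52,'lid front exp 34'),([(309.5,240.5),(337.5,240.5)],79,'bar front exp 20')]:
    P=bp(WR,px,z); m=P.mean(0)-p; print(n,m[0]*np.cos(a)+m[1]*np.sin(a),'lat',-m[0]*np.sin(a)+m[1]*np.cos(a),np.linalg.norm(P[1]-P[0]))
u,v=523.2+45.2,139.6-30
print(.9608*u+.2773*v,-.2773*u+.9608*v)
```

```text
lid front exp 34 33.72243981367676 lat 0.5847551496027528 59.61802923240401
bar front exp 20 20.19330350587495 lat 0.6898107284200989 10.699351003207829
576.5108 -52.31364000000001
```

```bash
python3 -m jog '255 0 0 -15 0 0 0;255 0 0 -32 0 0 0;255 0 0 -38 0 0 0;255 0 0 -35 0 0 0;255 0 0 -15 0 0 0'; python3 d.py 576.5 -52.3 200 -16.1
```

```text
clock: 23.5
eef_pos: [394.6, 284.0, 192.2]
tcp_rot: [-3.141, 0.014, 0.676]
contact_force: [1.0, 0.1, -2.5]
opening: 0.124
t 23.5 tcp [394.6 284.  192.2] rpy [-180.     0.8   38.8] F [ 1.   0.1 -2.5] op 0.124
shift [-68.8 376.1  -6.9] turn [ 0.4  0.7 54.9] rows 9.2
[-7. 38. -1.] [0.  0.1 5.5]
[-3. 38. -1.] [0.  0.1 5.5]
[ 0. 38. -1.] [0.  0.1 5.5]
[ 4. 38. -1.] [0.  0.1 5.5]
[ 8. 37. -1.] [0.  0.1 5.5]
[11. 37. -1.] [0.  0.1 5.5]
[15. 35. -1.] [0.  0.1 5.5]
[18. 34. -1.] [0.  0.1 5.5]
[21. 32. -1.] [0.  0.1 5.5]
[24. 30. -1.] [0.  0.1 5.5]
```

```bash
python3 -m jog '255 -7 36 -3 0 0.2 5.5;255 -3 38 -3 0 0.1 5.5;255 0 38 -2 0 0.1 5.5;255 4 38 -1 0 0.1 5.5;255 8 37 -1 0 0.1 5.5'; python3 d.py 576.5 -52.3 205 -16.1
```

```text
clock: 23.92
eef_pos: [485.9, 119.6, 208.3]
tcp_rot: [-3.139, -0.007, 0.191]
contact_force: [0.3, 0.5, -2.7]
opening: 0.124
t 23.92 tcp [485.9 119.6 208.3] rpy [-179.9   -0.4   10.9] F [ 0.3  0.5 -2.7] op 0.124
shift [ 56.3 186.    3.2] turn [-0.2 -0.4 27. ] rows 4.7
[11. 37.  1.] [-0.  -0.1  5.4]
[15. 36.  1.] [-0.  -0.1  5.4]
[18. 34.  1.] [-0.  -0.1  5.4]
[21. 33.  1.] [-0.  -0.1  5.4]
[24. 30.  1.] [-0.  -0.1  5.4]
```

```bash
python3 -m jog '255 11 36 1 0 0 5.4;255 15 36 1 0 0 5.4;255 18 34 1 0 0 5.4;255 18 27 1 0 0 5;255 14 18 0 0 0 4.5'; python3 -m jog '255 0 0 0 0 0 0;255 0 0 0 0 0 0'; python3 d.py 576.5 -52.3 160 -16.1
```

```text
clock: 24.33
eef_pos: [567.2, -42.0, 203.5]
tcp_rot: [-3.136, -0.006, -0.284]
contact_force: [0.2, 1.0, -2.4]
opening: 0.122
clock: 24.5
eef_pos: [568.6, -46.9, 202.4]
tcp_rot: [-3.137, -0.006, -0.293]
contact_force: [0.3, 0.4, -3.1]
opening: 0.125
t 24.5 tcp [568.6 -46.9 202.4] rpy [-179.7   -0.3  -16.8] F [ 0.3  0.4 -3.1] op 0.125
shift [ 8.9  3.1 42.5] turn [-0.3 -0.3 -0.7] rows 1.0
```

```bash
python3 -m jog '255 8 3 14 -0.2 -0.2 -0.6;255 0.5 0.5 14 0 0 0;255 0 0 3 0 0 0;255 0 0 0 0 0 0'; python3 d.py 576.5 -52.3 165 -16.1
python3 - <<'E'
from h import *
cv2.imwrite('pics/w23.png',optics.grab_frame('wrist')[:,:,::-1])
E
```

```text
clock: 24.83
eef_pos: [574.4, -50.8, 170.0]
tcp_rot: [-3.14, 0.0, -0.278]
contact_force: [-0.5, -0.2, -2.5]
opening: 0.129
t 24.83 tcp [574.4 -50.8 170. ] rpy [-179.9    0.   -15.9] F [-0.5 -0.2 -2.5] op 0.129
shift [2.4 0.8 5. ] turn [-0.1  0.   0.2] rows 0.1
```

View pics/w23.png

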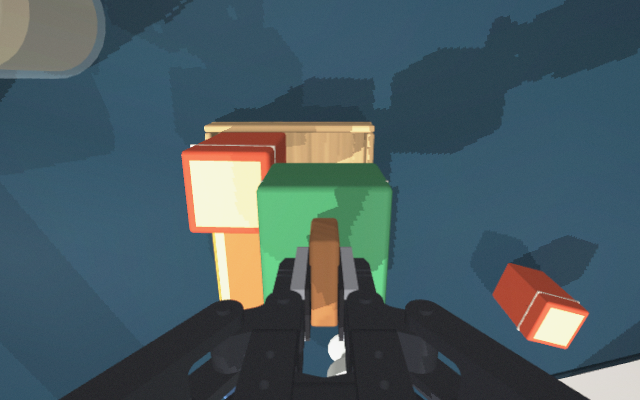

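Run:
```python
from h import *
crop(cv2.imread('pics/w23.png'),195,110,405,260,3,'pics/w23c.png')
```

```text
(no output)
```

View pics/w23c.png

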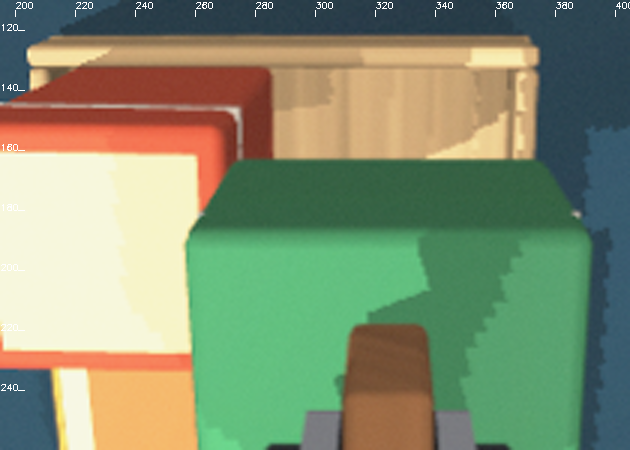

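Run:
```python
from fit import *
s=r.sense(); z=s['eef_pos'][2]-57.9; print(s['eef_pos'])
t=np.radians(-16.1); c,q=np.cos(t),np.sin(t); f=lambda P:np.c_[c*P[:,0]+q*P[:,1],-q*P[:,0]+c*P[:,1]]
C=f(bp(WR,[(204.3,126),(374.8,126.3)],28)); print('crate far corners',C)
print('tall floor corner',f(bp(WR,[(285.5,150)],6)))
B=f(bp(WR,[(271.5,163.3),(377.3,163.3)],z)); print('bottom front',B)
print('lid front',f(bp(WR,[(256.7,187),(391,187)],z+52)))
print('tcp',f(s['eef_pos'][None]))
ctr=C.mean(0)-[88.5,0]; print('rel bottom', B.mean(0)-ctr-[34,0])
```

```text
[574.21974384 -50.7036119  170.21418962]
crate far corners [[610.6347607  206.30263055]
 [610.36073444  68.49891265]]
tall floor corner [[586.88349328 143.58854043]]
bottom front [[598.767727   140.22049409]
 [598.83524902  78.18231372]]
lid front [[599.72999508 139.29769122]
 [599.79671582  79.67882931]]
tcp [[565.75921435 110.52457583]]
rel bottom [ 42.80374044 -28.19936769]
```

```bash
python3 -m jog '255 2.4 0.5 5 0 0 0.2;255 0 0 12 0 0 0;255 0 0 14 0 0 0;255 0 0 8 0 0 0;255 0 0 0 0 0 0'; python3 d.py 576.6 -51.9 100 -16.1
```

```text
clock: 25.3
eef_pos: [577.4, -49.7, 130.7]
tcp_rot: [-3.139, -0.003, -0.278]
contact_force: [-0.1, 0.1, -1.6]
opening: 0.13
t 25.3 tcp [577.4 -49.7 130.7] rpy [-179.8   -0.2  -15.9] F [-0.1  0.1 -1.6] op 0.13
shift [-0.3  2.4 30.7] turn [-0.2 -0.2  0.2] rows 0.7
```

```bash
python3 -m jog '255 -0.5 2.2 4 -0.1 -0.2 0.2;255 0 0.3 10 0 0 0;255 0 0 12 0 0 0;255 0 0 5 0 0 0;255 0 0 0 0 0 0'; python3 d.py 576.6 -51.9 90 -16.1
```

```text
clock: 25.72
eef_pos: [576.5, -52.1, 97.1]
tcp_rot: [-3.141, -0.0, -0.282]
contact_force: [-0.2, -0.8, -3.0]
opening: 0.126
t 25.72 tcp [576.5 -52.1  97.1] rpy [-180.    -0.   -16.2] F [-0.2 -0.8 -3. ] op 0.126
shift [ 0.  -0.2  7.1] turn [-0.  -0.  -0.1] rows 0.2
```

```bash
python3 -m jog '255 0 -0.2 5 0 0 0;255 0 0 7 0 0 0;255 0 0 7 0 0 0;255 0 0 3 0 0 0'; python3 d.py 576.6 -51.9 64 -16.1
```

```text
clock: 26.05
eef_pos: [577.2, -52.0, 73.6]
tcp_rot: [-3.141, -0.002, -0.282]
contact_force: [0.4, 1.0, -2.3]
opening: 0.121
t 26.05 tcp [577.2 -52.   73.6] rpy [-1.799e+02 -1.000e-01 -1.620e+01] F [ 0.4  1.  -2.3] op 0.121
shift [-0.6  0.1  9.6] turn [-0.1 -0.1 -0.1] rows 0.2
```

```bash
python3 -m jog '255 -0.6 0 4 0 0 0;255 0 0 3 0 0 0;255 0 0 2 0 0 0;255 0 0 1.3 0 0 0'; python3 d.py 576.6 -51.9 64 -16.1
```

```text
clock: 26.38
eef_pos: [576.6, -51.8, 63.8]
tcp_rot: [-3.141, -0.001, -0.282]
contact_force: [-10.6, 0.3, 29.4]
opening: 0.123
t 26.38 tcp [576.6 -51.8  63.8] rpy [-179.9   -0.   -16.2] F [-10.6   0.3  29.4] op 0.123
shift [ 0.   0.1 -0.2] turn [-0.1 -0.  -0.1] rows 0.0
```

The green tin is on the floor. I release with a small opening and rise straight up past the tall tin.

```bash
python3 -m jog '180 0 0 -0.8 0 0 0;180 0 0 0 0 0 0;180 0 0 -10 0 0 0;180 0 0 -25 0 0 0;180 0 0 -35 0 0 0'; python3 -m jog '180 -20 0 -36 0 0 0;180 -30 0 -36 0 0 0;180 -32 -10 -20 0 0 0;180 -15 -10 0 0 0 0;180 0 0 0 0 0 0'; python3 d.py;  python3 - <<'E'
from h import *
cv2.imwrite('pics/w24.png',optics.grab_frame('wrist')[:,:,::-1])
b=cv2.cvtColor(optics.grab_frame('side'),cv2.COLOR_RGB2BGR); cv2.imwrite('pics/s24.png',b)
crop(b,260,150,390,270,6,'pics/s24c.png')
crop(cv2.imread('pics/w24.png'),240,30,470,230,3,'pics/w24c.png')
E
```

```text
clock: 26.8
eef_pos: [573.5, -51.5, 132.8]
tcp_rot: [3.141, 0.007, -0.282]
contact_force: [1.0, 0.2, 0.1]
opening: 0.295
clock: 27.22
eef_pos: [491.3, -5.9, 235.5]
tcp_rot: [-3.138, -0.008, -0.284]
contact_force: [0.2, -0.2, -0.5]
opening: 0.292
t 27.22 tcp [491.3  -5.9 235.5] rpy [-179.8   -0.5  -16.3] F [ 0.2 -0.2 -0.5] op 0.292
```

View pics/w24.png

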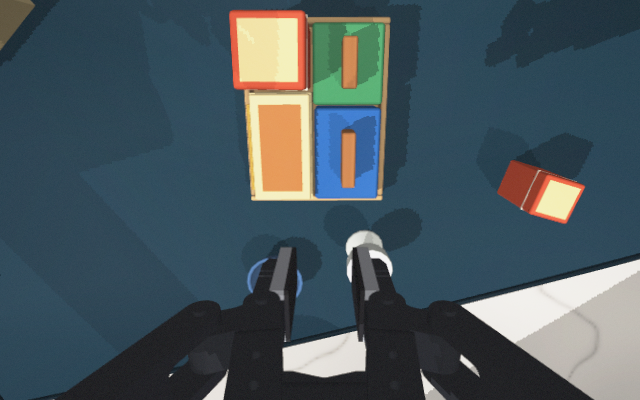

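View pics/s24.png

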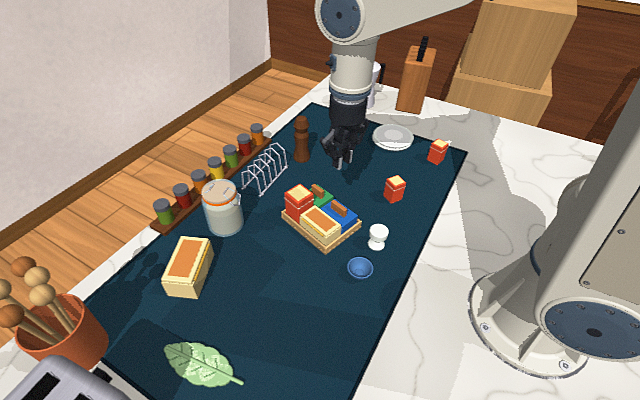

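View pics/s24c.png

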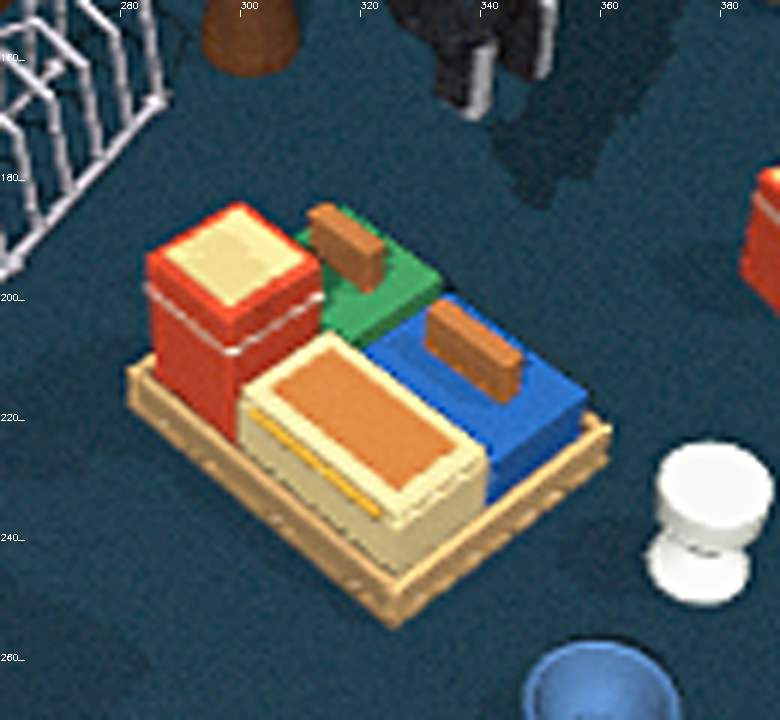

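View pics/w24c.png

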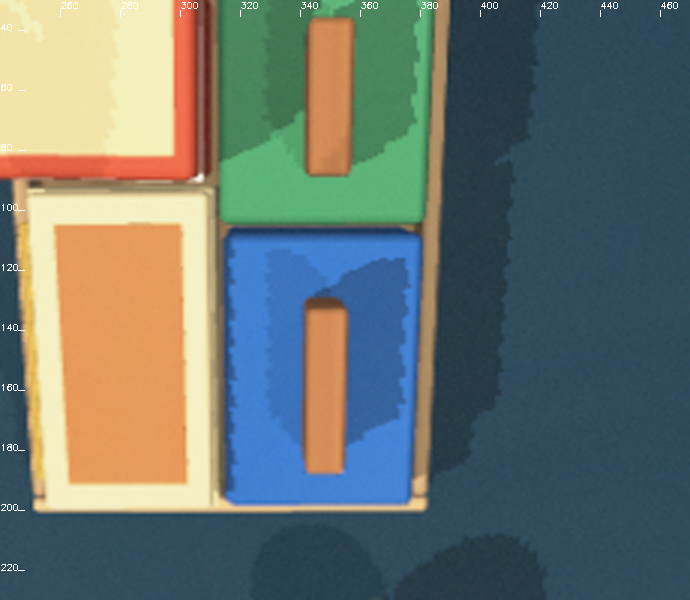

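Run:
```python
from fit import *
W=WR; od=[(1,1),(1,-1),(-1,-1),(-1,1)]
def cf(a,p):
    c,q=np.cos(p[2]),np.sin(p[2]); m=a[:2]-p[:2]; return np.round([c*m[0]+q*m[1],-q*m[0]+c*m[1]],1)
o=[(W,(390,17),(88.5,-69.5,28)),(W,(382.3,200.3),(-88.5,-69.5,28)),(W,(251.2,200.3),(-88.5,69.5,28))]
p=fit('crate',o,(541,-12))
b=fit('blue',[(W,u,(sx*44,sy*31,51)) for u,(sx,sy) in zip([(315,106),(380.7,107),(377,198),(314.3,197.7)],od)],(500,-30))
h=fit('hinged',[(W,u,(sx*49,.5+sy*27,60.5)) for u,(sx,sy) in zip([(248.8,94.5),(309.7,94),(310.3,199),(255.3,199)],od)],(520,25))
t=fit('tall',[(W,u,(sx*28,sy*28,101)) for u,(sx,sy) in zip([(230,10.5),(306,11.5),(305.3,89.8),(235,89.8)],od)],(600,5))
g=fit('green',[(W,u,(sx*34,sy*31,58)) for u,(sx,sy) in zip([(313.3,24),(384.3,24.5),(381.3,104.3),(313,104.3)],od)],(577,-52))
for n,x in zip('bhtg',(b,h,t,g)): print(n,cf(x,p))
```

```text
crate [543.  -13.9] -16.1 rms px 0.59
blue [501.8 -33.1] -16.8 rms px 0.66
hinged [524.8  23. ] -16.4 rms px 0.7
tall [601.9   2.3] -17.1 rms px 1.13
green [577.1 -54.4] -16.6 rms px 1.43
b [-34.3 -29.9]
h [-27.6  30.5]
t [52.1 31.8]
g [ 44.  -29.5]
```

All four centres are well inside the limits, with the lid flat, the tins level and the gripper clear. I hand in.

Run:
```python
from rig import r, ticket
print(r.sense()['clock'], r.sense()['contact_force']); print(ticket.sign_off())
```

```text
27.3167 [0.77785792 0.26541548 0.60117653]
the job is handed in; nothing more can be done
None
```

I folded the small open tin's lid shut on the table, then packed all four tins into the crate and handed the job in at 27.3 s of the 72 s allowed. The hinged and largest red tins are in the +y row, the blue and green tins in the -y row.

**Last checks:** fits from the final wrist picture put the tins' centres in the crate frame as below. The limits are 56 mm in x and 38 mm in y.

| Tin | x (mm) | y (mm) |
|---|---|---|
| long (blue) | -34 | -30 |
| square (green) | 44 | -30 |
| tall (red) | 52 | 32 |
| hinged (cream) | -28 | 31 |

- **Upright and shut:** each tin reached the floor with 14 to 41 N of measured contact force. The pictures show all four level and the lid flat. I judged tilt and the lid angle by eye, not by measurement.
- **Other kitchen things:** those in view in the last side picture look unmoved. I did not measure them.
- **Disagreements:** the wrist camera and the arm's own position differed by about 1–2 mm. The camera fits of the crate's centre varied by up to about 3 mm, and two fits of the hinged tin differed by 1.7 mm. These are within the roughly 3 mm gaps I aimed for around each tin.

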